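Put the needle stand away under the bench shelf

ROBOT

A 6-joint arm with a two-finger parallel gripper is mounted at the origin on the work surface. World frame = base frame: x ahead of the robot, y to its left, z up, the work surface at z = 0. Lengths are in m, angles in degrees, forces in N, time in s.
With the tool pointing down it reaches from about 0.4 to 0.825 m from the base axis. Payload 7 kg.
Tool frame: the origin (TCP) lies at the very end of the fingers, on their centre line; the grasp point (between the pads) lies hold_point_z behind it (hold_point_z is the distance from the TCP to the grasp point, in m); z points along the fingers, y is the direction in which the jaws open and shut (so a half turn about z gives the same grasp; the last joint's range is limited). The gripper opens to 88 mm and grips with 3 to 60 N. Pads are 19 mm wide; open, the fingers measure 130 mm over their backs; the gripper's body (78 mm by 193 mm) begins 47 mm behind the grasp point.
Start: joints at [82.798, 20.546, 0.682, 0, -70.136, -16.507], TCP at [0.271, 0.618, 0.204] pointing down, gripper open.
Joint ranges: [-176.03, 176.03], [-82.01, 121.73], [-58.28, 71.71], [-173.87, 95.51], [-174.79, -0.11], [-173.66, 173.66]. Speed limits (degrees/s): [136.94, 136.94, 172.46, 180, 180, 180].

INTERFACE

Orientations are given as [roll, pitch, yaw] about the fixed x, y, z axes, in that order (R = Rz(yaw) Ry(pitch) Rx(roll)).
In Python, from plant import get_obs, snapshot, close_job, hold_point_z gives the robot as it stands. The module is installed in compiled form; this text tells all that it offers.
- The arm moves only by the tool jog_arm, never from a script. Its argument "commands" is a list of rows, each a list of 4 numbers: the shift along the world's x, y, z in mm, then the turn about the world's z in degrees. In form: [[x, y, z, turn], ...]. A call has exactly 10 rows; each row shifts and turns the commanded pose from where the row before left it; what a row does not reach is not made up. A row lasts 1/12 s, in which the tool goes at most 41.7 mm and 7.16 degrees, less where a joint would pass 70% of its speed; a pose out of reach is approached as far as the arm can. A call is refused whole if a number of a shift passes 41.7 or a number of a turn 7.16, either way. A call with a gripper value outside its range is refused whole. "fingers" is the finger opening in mm, from 0 to 87.6, set as the call begins (left out, the last holds). The fingers move at their own pace and stop on an object; the grip force is fixed at half the most. Time passes only in rows, so rows that do not move let the fingers close, or fill a call up. It gives the time, the measured TCP pose, the force and the opening at its end, in the units of the state.
- get_obs(): the state, without advancing time (a new reading comes with each control period).
- snapshot(name): name is "side" or "top" or "wrist"; returns a dict with "image" (480x640x3 uint8, red, green, blue), "fov_y" (degrees; the focal length in pixels is half the picture's height over the tangent of half this angle, whatever the lens; pixels are square), "cx", "cy" (the principal point, pixels), "rvec" (rotation vector, rad) and "tvec" (3), from world to camera coordinates, as OpenCV has them; the wrist camera has in their place "mount" (4x4, takes a point from camera to tool coordinates, whose origin is the TCP and whose axes are the flange's). Camera axes: x right, y down, z forward; pixel columns grow to the right and rows downward; lengths in m; the calibration is good to about 2 mm. A picture is of the moment at which its call begins: read the wrist's pose just before it. There is no depth.
- close_job(): hands the job in, once; it reports no verdict.
The state is a dict: "clock": time; "joint_pos": joint angles; "qvel": joint speeds; "tau": joint torques, N m; "tool_pos": TCP position; "orientation": TCP orientation; "force": force on the tool from outside, world axes, zero at the start; "moment": the same for the moment, N m; "opening": finger opening in m.
Only numpy, scipy, OpenCV 4.12 (cv2) and the standard library are available. Lean on these libraries where they do the work, as an engineer would, in place of code of your own. Each camera call takes 0.05 s, during which the arm holds its last target.

TASK

Put the felting-needle stand away with all its tubes. The fourth needle tube is lying on the bench: stand it upright on its flat end, cap up, and let go of it there, so that you can take it again from above by its cap and lower it all the way into the empty hole of the stand. Then push the stand along the bench (slide it, do not lift or tip it) in between the side panels of the low clear shelf until its back meets the batten, square to it, with the tubes still in their holes and nothing else on the bench disturbed.

Things in the scene. Friction and masses are not known exactly. Their poses are not given: they have to be found in the camera images.
- stand: Needle stand: loose beech block, 100 mm deep (x) x 180 wide (y) x 76 high, 0.56 to 1 kg; too big for a 91 mm gripper. Origin: centre of underside; z up; +x is its back, that goes to the batten; a cork strip marks its front edge. Holes 29 mm wide, floor 8 mm above the bench, in a row at x = +15, y = -60, -20, +20, +60 mm; all but that at +20 hold tubes, cap tops 108 mm above the bench.
- stand_hole (a point): Centre of the mouth (chamfered) of the stand's empty hole, in the block's top face, 76 mm above the bench; the hole is 68 mm deep.
- tube: Loose needle tube, lying at the start: clear, 25 mm in diameter, black hexagonal cap 26 mm over flats, 30 over corners, 26 long; 100 mm long in all, 30 to 55 g. Origin: centre of its flat bottom; z along its axis to the cap. Lying, its axis is 13 mm above the bench and the cap stops it rolling; it stands on its flat end. Home in the hole its bottom is 8 mm above the bench, and 32 mm of it show.
- tube_a: One of the three tubes already in the stand, like the loose one; in the hole at y = -60 mm. Origin at its bottom end, z to its cap.
- tube_b: The same, in the hole at y = -20 mm.
- tube_c: The same, in the hole at y = +60 mm.
- shelf: Low shelf fixed on the bench: clear 8 mm deck, underside 140 mm up, on two 12 mm plywood side panels 214 mm apart; a batten 30 mm high between them at the back. Origin: on the bench at the middle of the batten's front face; +x into the batten, y across, z up. Deck and panels: x = -85 (open front) to +15 mm. Stand home: its origin at x = -50, y = 0, axes parallel. Spools on the deck, to 190 mm.
- tape_roll: Bystander: roll of packing tape lying flat, 92 mm across, 48 mm high. Origin: centre of its underside.
- tape_measure: Bystander: grey tape measure lying flat, about 70 x 58 x 30 mm. Origin: centre of its underside.
- felting_mushroom: Bystander: turned wooden felting tool standing on its 72 mm head, 92 mm high. Origin: centre of its underside.
- pen_mug: Bystander: white mug with pens, 80 mm across, 95 mm high (pens to 150 mm). Origin: centre of its underside.
- shoe_last: Bystander: pale green plastic shoe last standing on its sole, 265 x 90 x 108 mm. Origin: on the bench under its middle.
Not all that is in view belongs to the job. Leave any orange look-alike of the tube alone. Leave any purple look-alike of the stand alone.

How it is judged (in metres and radians):
On the way, in this order (a step that is already met when the one before it is completed fails the run):
1. the loose tube stands upright on the bench, cap up, let go (angle between tube's own z axis and vertical below 0.12 rad and height (world z) of tube below 0.006 m and linear speed of tube below 0.02 m/s and contact force between the fingers and tube below 0.05 N), for 0.2 s.
2. the tube is all the way down in the stand's empty hole, let go (horizontal distance between tube and stand_hole below 0.005 m and z of tube in the frame of stand below 0.012 m and angle between tube's own z axis and vertical below 0.12 rad and contact force between the fingers and tube below 0.05 N), for 0.2 s.
At the end, for the whole second after the job is handed in: The stand rests on the bench between the shelf's side panels, its back within 5 mm of the batten, square to it within 0.05 rad; the fourth tube is upright in the once empty hole, within 4 mm of its floor, let go; the other three tubes are down in their holes; all at rest (all of step 2 and z of each of tube_a, tube_b, tube_c in the frame of stand below 0.015 m and angle between each of tube_a, tube_b, tube_c's own z axis and vertical below 0.15 rad and x of stand in the frame of shelf between -0.055 and -0.045 m and y of stand in the frame of shelf between -0.02 and 0.02 m and angle between the x axis of stand and the x axis of shelf, either way round below 0.05 rad and angle between stand's own z axis and vertical below 0.03 rad and height (world z) of stand below 0.004 m and linear speed of stand below 0.01 m/s and linear speed of tube below 0.02 m/s); the robot touches nothing.
It fails at once if the stand is lifted more than 12 mm or tipped more than 0.2 rad (height (world z) of stand above 0.012 m or angle between stand's own z axis and vertical above 0.2 rad).
It fails at once if one of the other tubes is pulled 30 mm or more out of its hole (z of any of tube_a, tube_b, tube_c in the frame of stand above 0.038 m).
It fails at once if a bystander is shoved more than 25 mm or tipped over (distance of any of tape_roll, tape_measure, felting_mushroom, pen_mug, shoe_last from where it was at the start of the episode above 0.025 m or angle between any of tape_roll, tape_measure, felting_mushroom, pen_mug, shoe_last's own z axis and vertical above 0.3 rad).
It also fails if it takes over 72 s, if anything falls off the work surface, if the arm or the gripper's body presses on something with over 40 N, if the wrist force passes 120 N, or if a joint passes its speed limit or range.

## Working session

There is one attempt and no reset: what is moved stays moved. The work goes in short steps, Python scripts to look and compute and a tool call to move; the robot and the scene stay as the last step left them, time stands still between calls to the robot, and variables do not carry over. Pictures are saved under pics/ and viewed, and the job is handed in when it is done.

Besides the shell and the picture viewer there is one more tool, called as name([rows], argument=value, ...), one row to a line, values as JSON. jog_arm: Moves the arm, as the interface text tells. Its arguments: {"type":"object","properties":{"commands":{"type":"array","items":{"type":"array","items":{"type":"number"}}},"fingers":{"type":"number"}},"required":["commands"]}

```bash
mkdir -p pics; ls
cat > h.py <<'E'
import numpy as np, cv2
from plant import get_obs, snapshot, close_job, hold_point_z
def cam(s,obs=None):
    f=240/np.tan(np.radians(s['fov_y'])/2)
    K=np.array([[f,0,s['cx']],[0,f,s['cy']],[0,0,1]])
    if 'mount' in s:
        from scipy.spatial.transform import Rotation as Ro
        T=np.eye(4);T[:3,:3]=Ro.from_euler('xyz',obs['orientation'],degrees=True).as_matrix();T[:3,3]=obs['tool_pos']
        M=np.linalg.inv(T@np.array(s['mount']));R=M[:3,:3];t=M[:3,3]
    else:
        R=cv2.Rodrigues(np.array(s['rvec'],float))[0];t=np.array(s['tvec'],float).ravel()
    return K,R,t
def ray(c,u,v):
    K,R,t=c; d=R.T@np.linalg.inv(K)@np.array([u,v,1.]); return -R.T@t,d
def onz(c,u,v,z):
    o,d=ray(c,u,v); return o+d*(z-o[2])/d[2]
def proj(c,P):
    K,R,t=c; p=K@(R@np.array(P,float)+t); return p[:2]/p[2]
def snap(n,tag):
    o=get_obs(); s=snapshot(n); im=s['image'][:,:,::-1].copy(); cv2.imwrite(f'pics/{tag}.png',im); return im,cam(s,o),o
E
python3 - <<'E'
from h import *
print(hold_point_z,get_obs())
for n in['side','top','wrist']:
    im,c,o=snap(n,n+'0'); print(n,c[0][0,0],c[0][:2,2],'pos',-c[1].T@c[2],'fwd',c[1][2])
E
```

```text
pics
0.0188 {'clock': 0.0, 'joint_pos': array([ 8.27963111e+01,  2.05910949e+01,  6.36019715e-01, -2.28616899e-02,
       -7.01377471e+01, -1.65059652e+01]), 'qvel': array([ 0.02283319,  0.03069159, -0.01764233,  0.05432807,  0.08793726,
        0.08413059]), 'tau': array([-1.33876292e-03, -5.82723141e+01,  2.93048537e+01,  6.99690789e+00,
        6.72890237e-03, -1.82873127e-04]), 'tool_pos': array([0.2712276 , 0.61753436, 0.20313502]), 'orientation': array([ 1.79904896e+02, -5.76909958e-03, -2.37174342e+01]), 'force': array([ 0.10922801, -0.77457633, -0.6761326 ]), 'moment': array([-0.04516901,  0.02859638,  0.01334224]), 'opening': 0.08784409788002265}
side 480.6779109618239 [311.01263173 237.39120598] pos [ 0.45232658 -0.8286819   0.84627086] fwd [ 0.06313742  0.76442864 -0.64160932]
top 529.1040353188462 [321.77231101 242.56722245] pos [0.25878036 0.06098294 1.58358157] fwd [ 0.1928982   0.01729394 -0.98106636]
wrist 383.7203440886398 [316.37196324 241.49010163] pos [0.3343786  0.58933378 0.38453559] fwd [-0.23521025  0.10312274 -0.9664584 ]
```

View pics/side0.png

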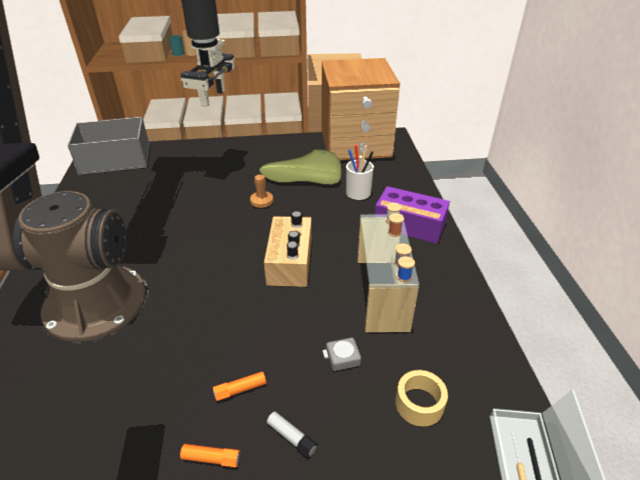

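View pics/top0.png

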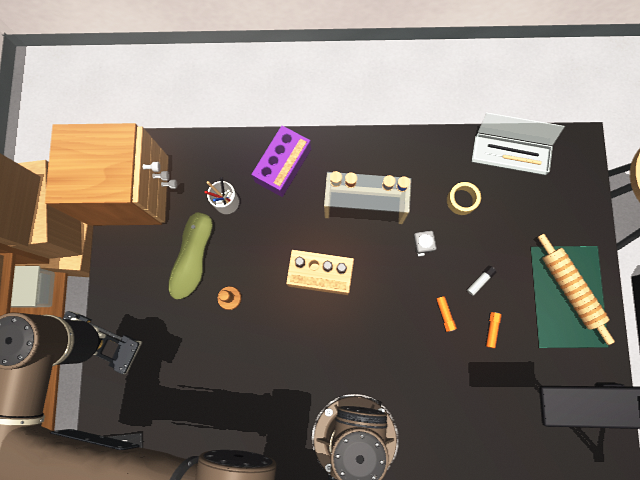

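View pics/wrist0.png

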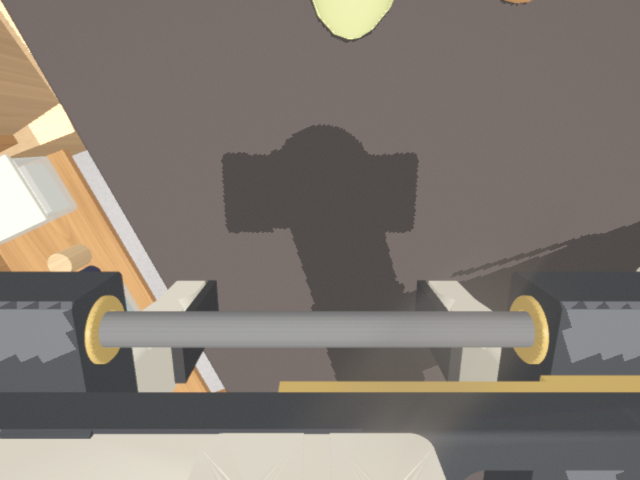

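Run:
```python
from h import *
s=snapshot('wrist');print(np.round(s['mount'],4))
im=cv2.imread('pics/side0.png');
cv2.imwrite('pics/g1.png',cv2.resize(im[30:130,150:270],None,fx=5,fy=5,interpolation=3))
im=cv2.imread('pics/top0.png');
cv2.imwrite('pics/sh.png',cv2.resize(im[150:310,270:430],None,fx=4.5,fy=3.7,interpolation=3))
im=cv2.imread('pics/side0.png');
cv2.imwrite('pics/tb.png',cv2.resize(im[320:480,180:380],None,fx=4,fy=3.7,interpolation=3))
c=cam(snapshot('side'));ct=cam(snapshot('top'))
for n,p in dict(tip=(.271,.618,.204)).items(): print(proj(c,p),proj(ct,p))
```

```text
[[-8.000e-04 -9.664e-01 -2.570e-01  6.920e-02]
 [ 1.000e+00 -4.000e-04 -1.300e-03  7.000e-04]
 [ 1.100e-03 -2.570e-01  9.664e-01 -1.813e-01]
 [ 0.000e+00  0.000e+00  0.000e+00  1.000e+00]]
[213.1727062  104.05649232] [115.96302986 342.94793299]
```

View pics/g1.png

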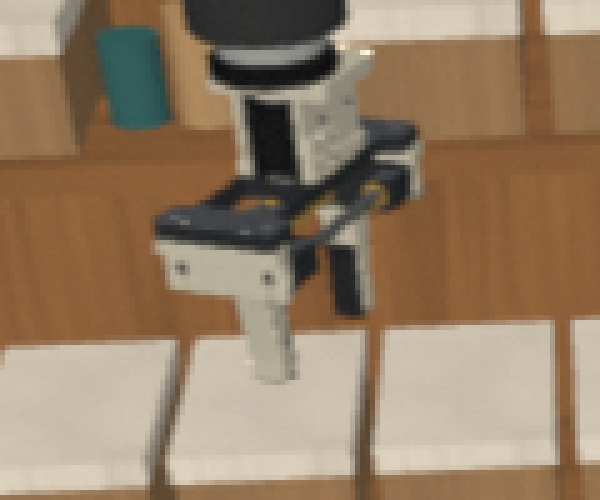

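View pics/sh.png

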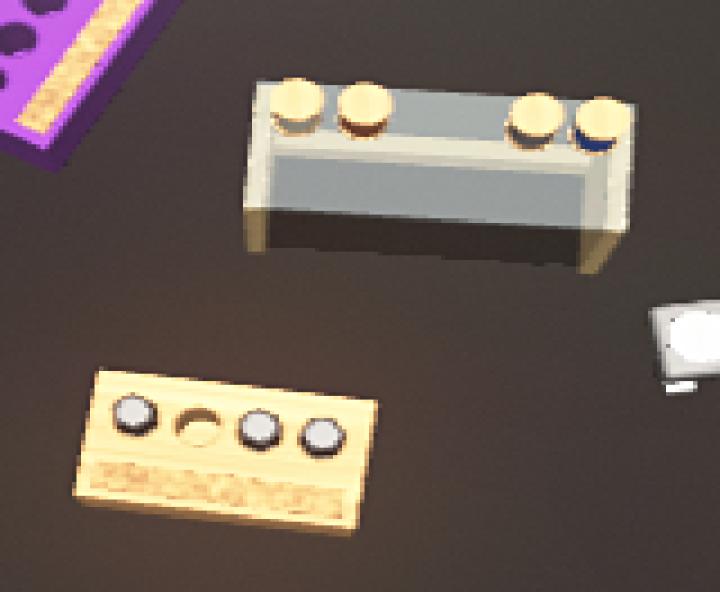

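View pics/tb.png

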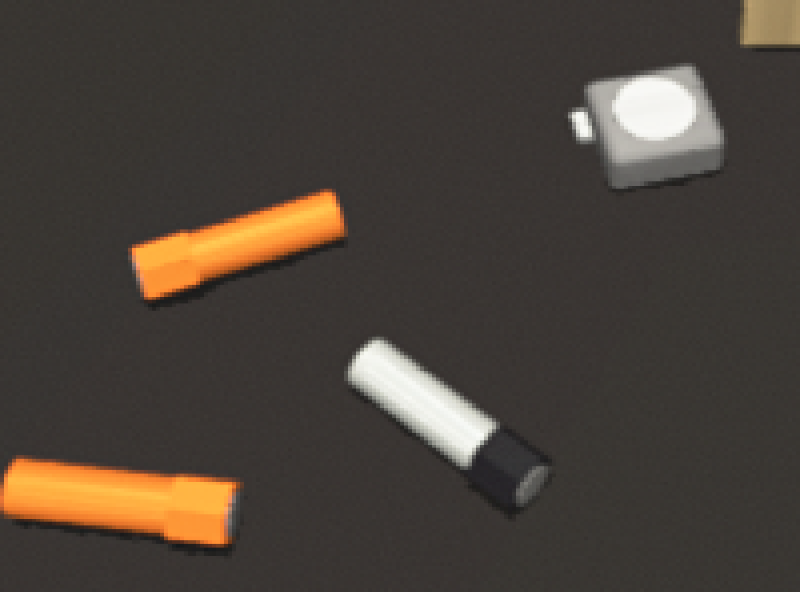

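Run:
```python
from h import *
s=snapshot('wrist');M=np.array(s['mount']);f=240/np.tan(np.radians(s['fov_y'])/2)
def tz(u,v,z):
    d=M[:3,:3]@np.array([(u-s['cx'])/f,(v-s['cy'])/f,1]);o=M[:3,3];return np.round((o+d*(z-o[2])/d[2])*1000,1)
for u,v in[(60,272),(320,311),(320,347),(200,282),(430,282),(100,300),(320,393)]:
    print(u,v,[tuple(tz(u,v,z)) for z in(0,-.019,-.066,-.08,-.1)])
# side view: bracket corners seen
c=cam(snapshot('side'));o=get_obs()
from scipy.spatial.transform import Rotation as Ro
R=Ro.from_euler('xyz',o['orientation'],degrees=True).as_matrix()
im=cv2.resize(cv2.imread('pics/side0.png')[30:130,150:270],None,fx=6,fy=6,interpolation=3)
for P,col in [((9.5,65,0),(0,0,255)),((-9.5,65,0),(0,0,255)),((9.5,44,0),(0,255,255)),((9.5,65,-66),(0,255,0)),((39,65,-66),(255,0,0)),((-39,65,-66),(255,0,0)),((-39,96,-66),(255,0,255)),((39,96,-66),(255,0,255)),((9.5,-44,0),(0,255,255)),((9.5,96,-66),(0,255,0)),((9.5,-96,-66),(0,255,0))]:
    w=R@(np.array(P)/1000)+o['tool_pos'];p=proj(c,w);q=(int((p[0]-150)*6),int((p[1]-30)*6));cv2.circle(im,q,3,col,-1)
cv2.imwrite('pics/g2.png',im)
```

```text
60 272 [(np.float64(5.3), np.float64(-127.7), np.float64(0.0)), (np.float64(12.0), np.float64(-114.2), np.float64(-19.0)), (np.float64(28.5), np.float64(-80.9), np.float64(-66.0)), (np.float64(33.5), np.float64(-71.0), np.float64(-80.0)), (np.float64(40.5), np.float64(-56.9), np.float64(-100.0))]
320 311 [(np.float64(-16.0), np.float64(2.3), np.float64(0.0)), (np.float64(-7.0), np.float64(2.2), np.float64(-19.0)), (np.float64(15.0), np.float64(1.7), np.float64(-66.0)), (np.float64(21.6), np.float64(1.6), np.float64(-80.0)), (np.float64(31.0), np.float64(1.4), np.float64(-100.0))]
320 347 [(np.float64(-36.6), np.float64(2.4), np.float64(0.0)), (np.float64(-25.5), np.float64(2.2), np.float64(-19.0)), (np.float64(1.9), np.float64(1.8), np.float64(-66.0)), (np.float64(10.1), np.float64(1.6), np.float64(-80.0)), (np.float64(21.7), np.float64(1.5), np.float64(-100.0))]
200 282 [(np.float64(-0.1), np.float64(-58.1), np.float64(0.0)), (np.float64(7.2), np.float64(-51.9), np.float64(-19.0)), (np.float64(25.1), np.float64(-36.7), np.float64(-66.0)), (np.float64(30.5), np.float64(-32.1), np.flo
[... 253 characters left out ...]
.float64(30.5), np.float64(32.5), np.float64(-80.0)), (np.float64(38.1), np.float64(26.2), np.float64(-100.0))]
100 300 [(np.float64(-9.8), np.float64(-109.9), np.float64(0.0)), (np.float64(-1.6), np.float64(-98.3), np.float64(-19.0)), (np.float64(18.9), np.float64(-69.6), np.float64(-66.0)), (np.float64(25.0), np.float64(-61.1), np.float64(-80.0)), (np.float64(33.7), np.float64(-48.9), np.float64(-100.0))]
320 393 [(np.float64(-64.7), np.float64(2.4), np.float64(0.0)), (np.float64(-50.6), np.float64(2.2), np.float64(-19.0)), (np.float64(-15.9), np.float64(1.8), np.float64(-66.0)), (np.float64(-5.6), np.float64(1.7), np.float64(-80.0)), (np.float64(9.2), np.float64(1.5), np.float64(-100.0))]
```

View pics/g2.png

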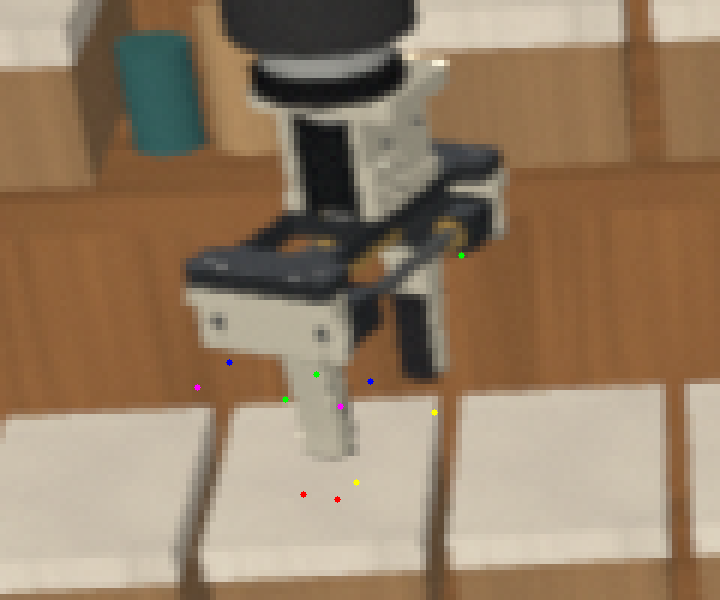

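Run:
```python
from h import *
o=get_obs()
from scipy.spatial.transform import Rotation as Ro
R=Ro.from_euler('xyz',o['orientation'],degrees=True).as_matrix()
print(o['tool_pos'],o['orientation'],o['clock'])
def dots(im,c,Ps,x0,y0,k,out,w,h):
    im=cv2.resize(im[y0:y0+h,x0:x0+w],None,fx=k,fy=k,interpolation=3)
    for P,col in Ps:
        p=proj(c,P);cv2.circle(im,(int((p[0]-x0+.5)*k),int((p[1]-y0+.5)*k)),3,col,-1)
    cv2.imwrite(out,im)
T=lambda P:R@(np.array(P)/1000)+o['tool_pos']
pts=[]
for sy in(1,-1):
    for sx in(1,-1):
        for y in(44,65): pts.append((T((9.5*sx,y*sy,0)),(0,0,255)));pts.append((T((9.5*sx,y*sy,-19)),(0,255,255)))
        pts.append((T((39*sx,96*sy,-66)),(255,0,255)))
        pts.append((T((39*sx,96*sy,-86)),(0,255,0)))
ims,c,_=snap('side','x');dots(ims,c,pts,160,30,7,'pics/g3.png',90,80)
imt,ct,_=snap('top','x');dots(imt,ct,pts,70,290,6,'pics/g4.png',90,90)
imw,cw,_=snap('wrist','x');dots(imw,cw,pts,0,150,1.25,'pics/g5.png',640,330)
# base
a=[((x,y,0),(0,0,255)) for x in(-.1,0,.1) for y in(-.1,0,.1)]
dots(ims,c,a,20,180,4,'pics/b1.png',180,150)
```

```text
[0.27139646 0.61796215 0.20391306] [ 1.79987408e+02 -2.17451147e-03 -2.37085282e+01] 0.4
```

View pics/g3.png

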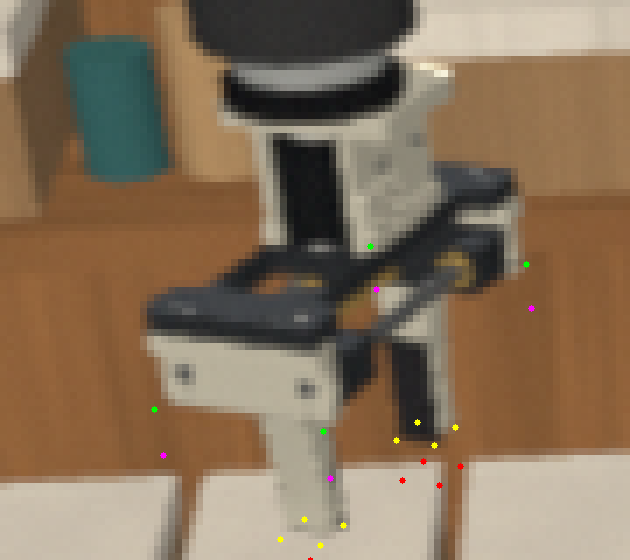

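View pics/g5.png

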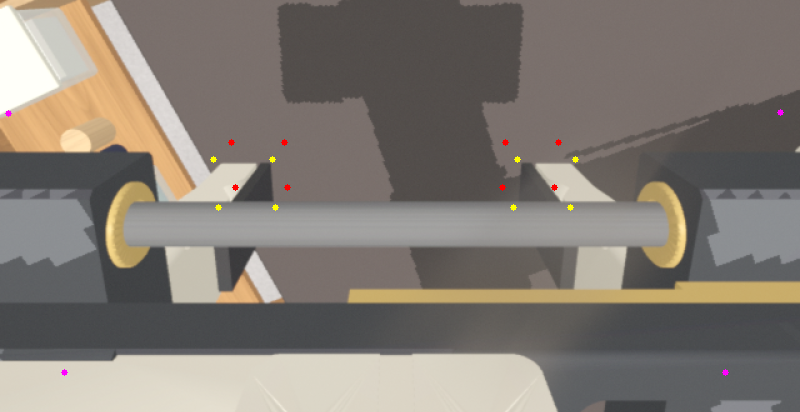

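View pics/b1.png

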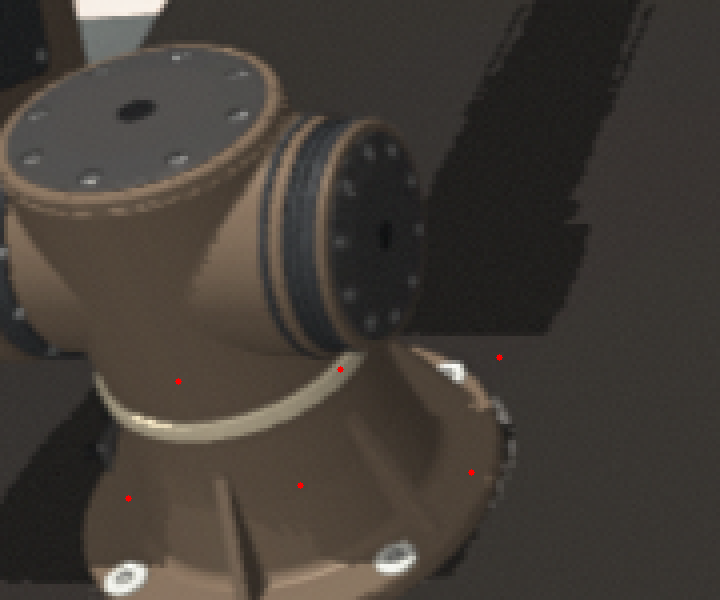

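View pics/g4.png

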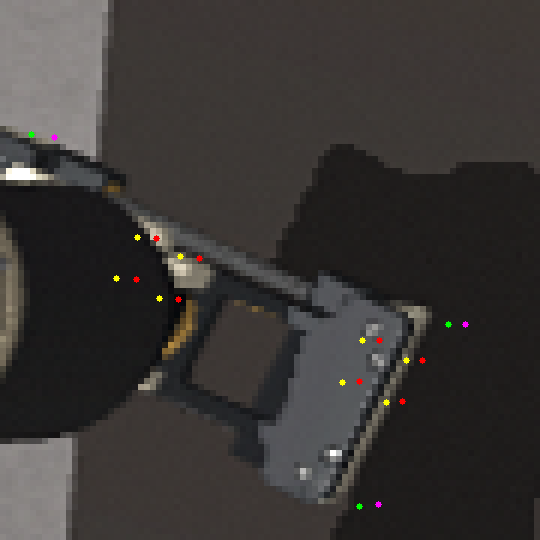

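Run:
```python
from h import *
for nm in('top','side'):
    im,c,_=snap(nm,'x')
    hsv=cv2.cvtColor(im,cv2.COLOR_BGR2HSV)
    # tube: bright low sat in region
    x0,y0,x1,y1=((455,255,505,305) if nm=='top' else (255,405,325,465))
    r=im[y0:y1,x0:x1]; h=hsv[y0:y1,x0:x1]
    m=((h[:,:,2]>110)&(h[:,:,1]<60)).astype(np.uint8)
    n,l,st,ce=cv2.connectedComponentsWithStats(m);
    for i in range(1,n):
        if st[i,4]>15: 
            (cx,cy),wh,a=cv2.minAreaRect(np.argwhere(l==i)[:,::-1].astype(np.float32));print(nm,'white',ce[i]+[x0,y0],st[i,4],np.round(cv2.boxPoints(((cx+x0,cy+y0),wh,a)),1).tolist())
    m2=((h[:,:,2]<38)).astype(np.uint8)
    print('blk',m2.sum(), np.percentile(h[:,:,2],[1,5,20,50]))
    cv2.imwrite(f'pics/t_{nm}.png',cv2.resize(r,None,fx=9,fy=9,interpolation=0))
    if nm=='top': cv2.imwrite('pics/st_top.png',cv2.resize(im[235:305,275:365],None,fx=8,fy=8,interpolation=3))
```

```text
top white [478.64090909 283.10909091] 220 [[467.0, 289.0], [485.0, 271.0], [491.0, 277.0], [473.0, 295.0]]
blk 23 [38.99 60.   62.   63.  ]
side white [284.64234875 427.86476868] 562 [[264.20001220703125, 420.79998779296875], [273.20001220703125, 409.5], [304.5, 434.6000061035156], [295.5, 445.79998779296875]]
blk 53 [36. 48. 57. 58.]
```

View pics/t_top.png

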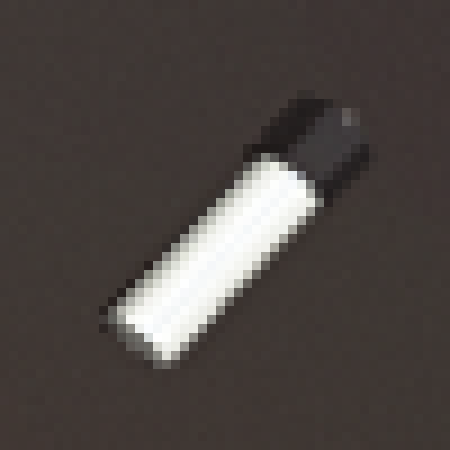

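View pics/t_side.png

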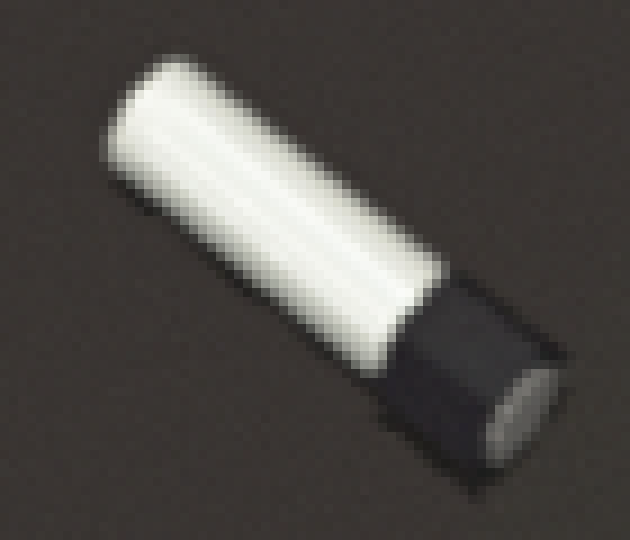

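View pics/st_top.png

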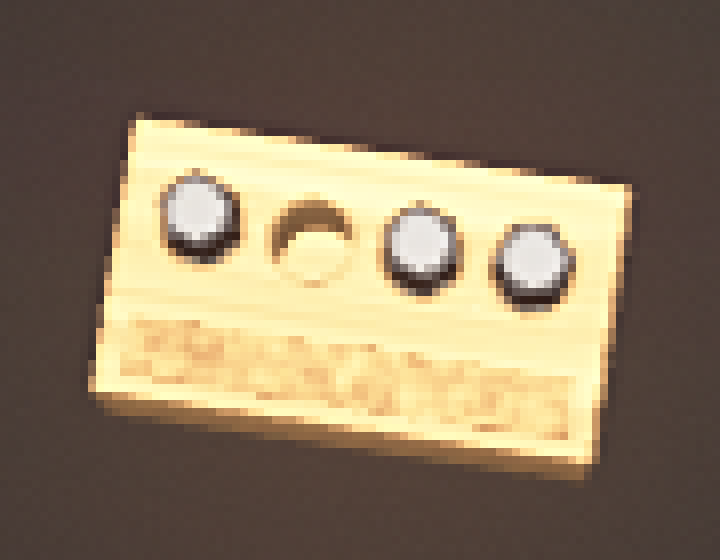

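```bash
python3 - <<'E'
from h import *
t=cam(snapshot('top'));s=cam(snapshot('side'))
A=onz(t,470.6,292.8,.013);B=onz(t,492.8,268.6,.013);print('tube top',A,B,np.linalg.norm(B-A),np.degrees(np.arctan2(*(B-A)[1::-1])))
B2=onz(s,313,451.4,.013);A2=onz(s,255+145/9,405+112/9,.013);print('side',A2,B2,np.linalg.norm(A2-B2),np.degrees(np.arctan2(*(B2-A2)[1::-1])))
# stand corners top face crop/8 + (275,235)
q=[(132,117),(630,185),(595,462),(92,390)]
P=[onz(t,275+x/8,235+y/8,.076) for x,y in q];
for p in P:print('stand',p)
for i in range(4):print(np.linalg.norm(P[i]-P[(i+1)%4]))
b=(P[0]+P[3])/2-(P[1]+P[2])/2;print('center',sum(P)/4,'yaw from y-axis',np.degrees(np.arctan2(-b[0],b[1])))
f=(P[0]+P[1])/2-(P[2]+P[3])/2;print('yaw x',np.degrees(np.arctan2(f[1],f[0])))
for x,y in[(198,208),(420,238),(533,255)]:print('cap',onz(t,275+x/8,235+y/8,.108))
print('hole',onz(t,275+312/8,235+243/8,.076))
E
python3 - <<'E'
import cv2
im=cv2.imread('pics/side0.png');cv2.imwrite('pics/st_s.png',cv2.resize(im[205:340,255:425],None,fx=4.5,fy=4.4,interpolation=3))
im=cv2.imread('pics/top0.png');cv2.imwrite('pics/sh_t.png',cv2.resize(im[160:230,315:420],None,fx=7,fy=7,interpolation=3))
E
```

```text
tube top [ 0.41222199 -0.35027313  0.013     ] [ 0.48380829 -0.42035761  0.013     ] 0.10018199261022281 -44.392644998532305
side [ 0.41157662 -0.34988576  0.013     ] [ 0.4832718  -0.42185049  0.013     ] 0.10158307629506912 -45.10750652079424
stand [0.53516547 0.17547416 0.076     ]
stand [ 0.50860965 -0.00442905  0.076     ]
stand [0.4087972  0.00974944 0.076     ]
stand [0.43594009 0.18927805 0.076     ]
0.1818526248714914
0.10081445471834938
0.1815688732981092
0.10018095439073955
center [0.4721281  0.09251815 0.076     ] yaw from y-axis -8.497078682013083
yaw x -8.002666531133993
cap [0.49641443 0.14952865 0.108     ]
cap [0.48503522 0.07120729 0.108     ]
cap [0.47864905 0.0314916  0.108     ]
hole [0.48845404 0.11033029 0.076     ]
```

View pics/st_s.png

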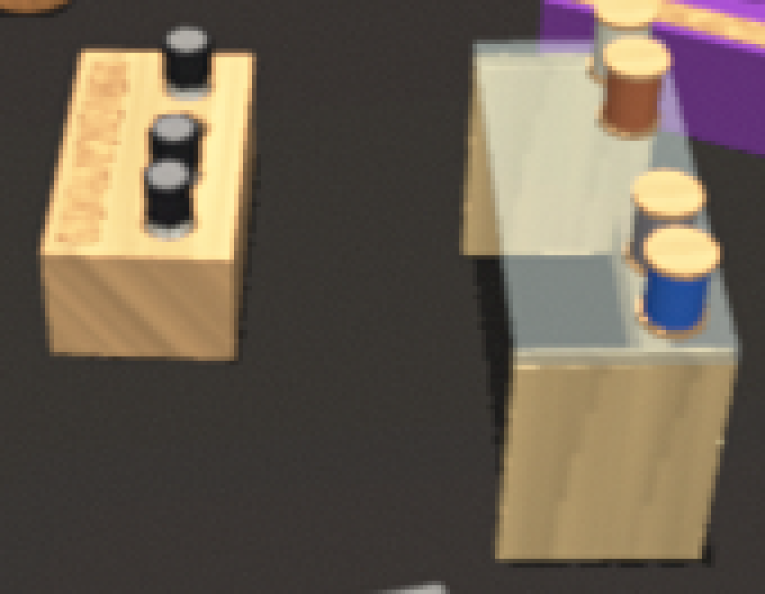

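View pics/sh_t.png

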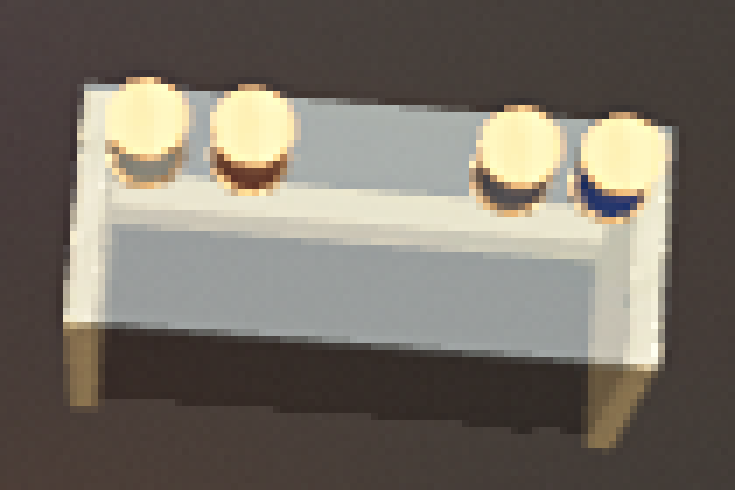

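Run:
```python
from h import *
t=cam(snapshot('top'));s=cam(snapshot('side'))
q=dict(FL=(64,323),FR=(660,370),BR=(677,128),BL=(83,82))
P={k:onz(t,315+x/7,160+y/7,.148) for k,(x,y) in q.items()}
for k in P:print(k,P[k])
g=lambda a,b:np.linalg.norm(P[a]-P[b])
print(g('FL','FR'),g('BL','BR'),g('FL','BL'),g('FR','BR'))
d=(P['FL']+P['BL']-P['FR']-P['BR']);print('yaw',np.degrees(np.arctan2(-d[0],d[1])))
for x,y in[(68,405),(97,405),(585,448),(616,448)]:print('foot',onz(t,315+x/7,160+y/7,0))
# side view: near panel outer foot corners (497,560)->front,(703,560) back ; deck near corner (515,363)
for x,y in[(497,560),(703,560)]:print('s foot',onz(s,255+x/4.5,205+y/4.4,0))
for x,y in[(513,348),(738,348)]:print('s deck',onz(s,255+x/4.5,205+y/4.4,.148))
for x,y in[(475,43)]:print('s deck FL',onz(s,255+x/4.5,205+y/4.4,.148))
print('stand side-view corners z76',[onz(s,255+x/4.5,205+y/4.4,.076) for x,y in[(43,253),(237,262),(255,55),(80,48)]])
for x,y in((82,0),):pass
# bystanders rough
for n,u,v in[('mushroom',229,297),('measure',425,242),('roll',464,198),('last',190,257),('mug',221,195)]:print(n,onz(t,u,v,.02))
```

```text
FL [0.64504168 0.07905327 0.148     ]
FR [ 0.62316563 -0.15817034  0.148     ]
BR [ 0.72365958 -0.16877535  0.148     ]
BL [0.74596216 0.07068552 0.148     ]
0.2382301466812395 0.24049722568185666 0.10126679272498579 0.10105197110002342
yaw -5.294987348494842
foot [0.64758756 0.07940015 0.        ]
foot [0.64745667 0.06664741 0.        ]
foot [ 0.62591076 -0.14672492  0.        ]
foot [ 0.62577501 -0.16025302  0.        ]
s foot [ 0.62516852 -0.15969368  0.        ]
s foot [ 0.72576661 -0.17008831  0.        ]
s deck [ 0.62410087 -0.15606989  0.148     ]
s deck [ 0.72437775 -0.166655    0.148     ]
s deck FL [0.6468029  0.07451345 0.148     ]
stand side-view corners z76 [array([0.41078884, 0.00905649, 0.076     ]), array([ 0.51115705, -0.00871486,  0.076     ]), array([0.53738696, 0.16995188, 0.076     ]), array([0.43584848, 0.18801133, 0.076     ])]
mushroom [0.40445976 0.36432658 0.02      ]
measure [ 0.56505192 -0.22135869  0.02      ]
roll [ 0.7005512  -0.34566158  0.02      ]
last [0.52564342 0.48553402 0.02      ]
mug [0.71830894 0.39789439 0.02      ]
```

jog_arm([
  [18,-36.8,0,-2.1],
  [18,-36.8,0,-2.1],
  [18,-36.8,0,-2.1],
  [18,-36.8,0,-2.1],
  [18,-36.8,0,-2.1],
  [18,-36.8,0,-2.1],
  [18,-36.8,0,-2.1],
  [18,-36.8,0,-2.1],
  [18,-36.8,0,-2.1],
  [18,-36.8,0,-2.1],
], fingers=87.6)

```text
clock: 1.68
tool_pos: [0.4519, 0.2482, 0.2045]
orientation: [-179.9, 0.0, -44.8]
force: [0.9, 0.3, -1.1]
opening: 0.0876
```

jog_arm([
  [2,-39.5,0,0],
  [2,-39.5,0,0],
  [2,-39.5,0,0],
  [2,-39.5,0,0],
  [2,-39.5,0,0],
  [2,-39.5,0,0],
  [2,-39.5,0,0],
  [2,-39.5,0,0],
  [2,-39.5,0,0],
  [2,-39.5,0,0],
])

```text
clock: 2.52
tool_pos: [0.4712, -0.1469, 0.2046]
orientation: [-179.9, -0.0, -44.7]
force: [1.9, 0.5, -0.4]
opening: 0.0875
```

jog_arm([
  [2,-39.5,0,0],
  [2,-39.5,0,0],
  [2,-39.5,0,0],
  [2,-39.5,-10,0],
  [2,-39.5,-20,0],
  [2,-39.5,-30,0],
  [2,-39.5,-10,0],
  [0,0,-10,0],
  [0,0,0,0],
  [0,0,0,0],
])

```text
clock: 3.35
tool_pos: [0.4843, -0.4129, 0.1294]
orientation: [180.0, 0.1, -44.8]
force: [-0.2, -0.3, -0.2]
opening: 0.0879
```

Run:
```python
from h import *
o=get_obs();print(o['tool_pos'],o['orientation'])
im,c,_=snap('wrist','w1')
for p in[(.4835,-.421,.013),(.412,-.350,.013)]:print(proj(c,p))
im,c,_=snap('side','s1');cv2.imwrite('pics/s1c.png',cv2.resize(im[300:480,180:380],None,fx=4,fy=3.3))
```

```text
[ 0.48430142 -0.41291491  0.12938357] [ 1.79961288e+02  9.66702505e-02 -4.47678751e+01]
[323.93940027 222.98293829]
[323.3659606  337.52498629]
```

View pics/w1.png

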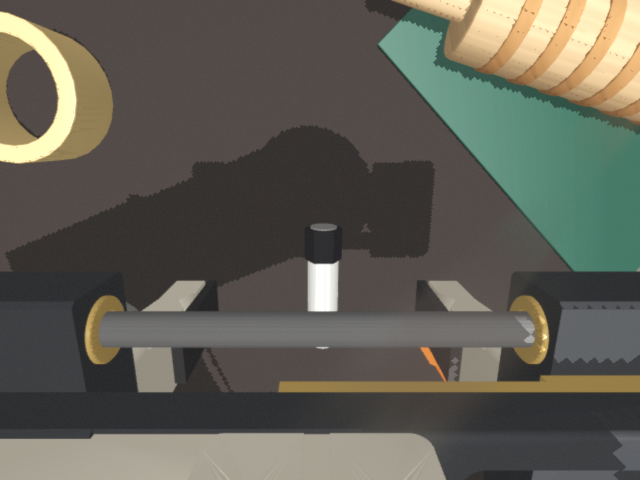

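View pics/s1c.png

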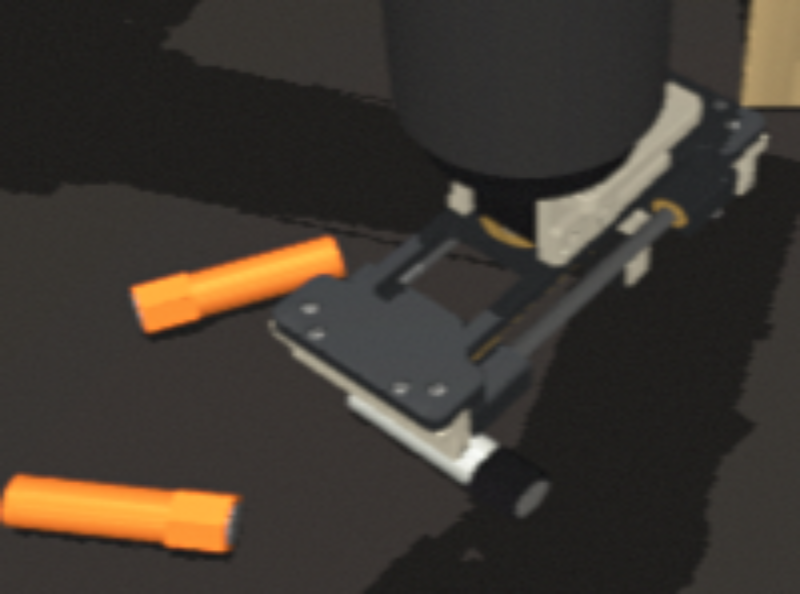

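jog_arm([
  [0,-4,-20,0],
  [0,-4,-20,0],
  [0,-0.6,-20,0],
  [0,0,-20,0],
  [0,0,-15,0],
  [0,0,-10,0],
  [0,0,-5,0],
  [0,0,-3,0],
  [0,0,-3,0],
  [0,0,0,0],
])

```text
clock: 4.28
tool_pos: [0.4855, -0.4213, 0.0146]
orientation: [-180.0, -0.1, -44.7]
force: [0.6, 0.2, -0.1]
opening: 0.0879
```

Run:
```python
from h import *
o=get_obs();print(o['tool_pos'],o['force'])
im,c,_=snap('side','s2');cv2.imwrite('pics/s2c.png',cv2.resize(im[340:480,220:390],None,fx=4.6,fy=4.2))
im,c,_=snap('wrist','w2')
```

```text
[ 0.48547075 -0.42132752  0.01459778] [ 0.56620224  0.24561108 -0.13157084]
```

View pics/s2c.png

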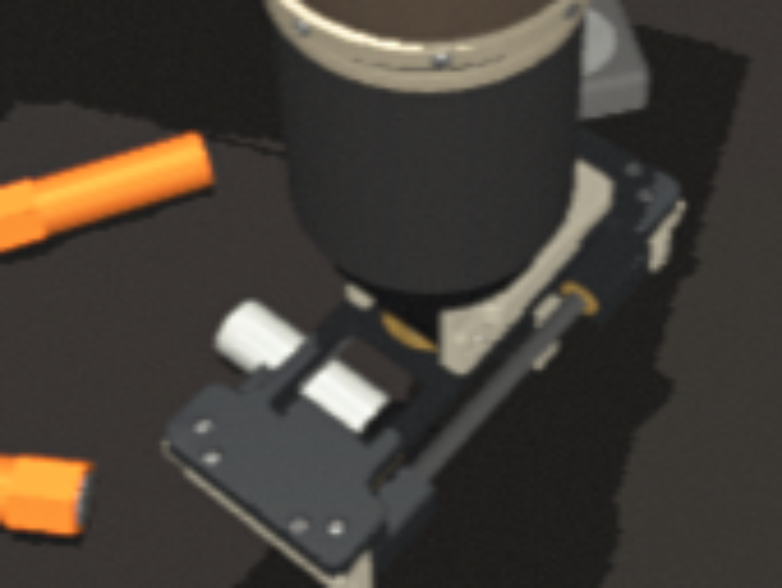

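View pics/w2.png

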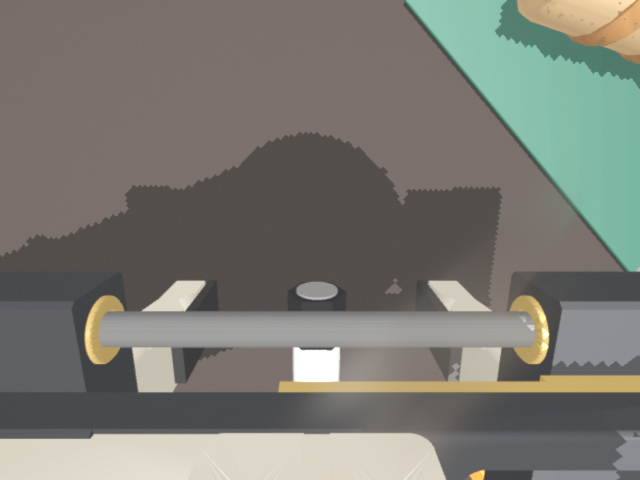

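jog_arm([
  [0,0,-3,0],
  [0,0,-2,0],
  [0,0,-2,0],
  [0,0,-2,0],
  [0,0,-1,0],
  [0,0,-1,0],
  [0,0,-1,0],
  [0,0,0,0],
  [0,0,0,0],
  [0,0,0,0],
])

```text
clock: 5.22
tool_pos: [0.485, -0.4214, 0.0021]
orientation: [180.0, -0.0, -44.7]
force: [0.2, -0.3, 0.1]
opening: 0.0875
```

Run:
```python
from h import *
o=get_obs();print(o['tool_pos'],o['force'])
im,c,_=snap('wrist','w3');cv2.imwrite('pics/w3c.png',cv2.resize(im[230:420,100:540],None,fx=1.8,fy=1.8))
```

```text
[ 0.48503395 -0.42143594  0.00214085] [ 0.20301676 -0.25123385  0.10351737]
```

View pics/w3c.png

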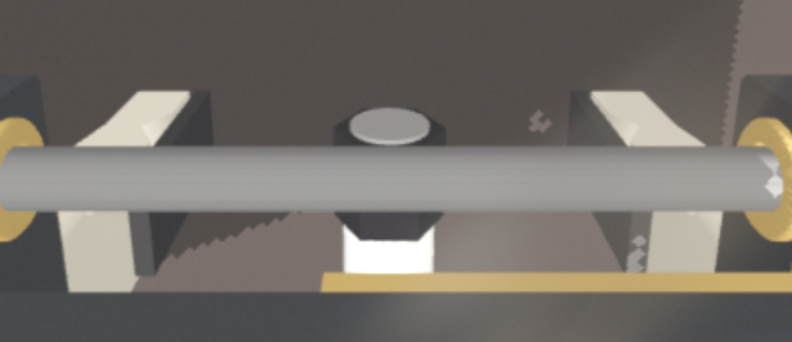

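jog_arm([
  [0,0,-1,0],
  [0,0,-1,0],
  [0,0,-1,0],
  [0,0,-0.5,0],
  [0,0,0,0],
  [0,0,0,0],
  [0,0,0,0],
  [0,0,0,0],
  [0,0,0,0],
  [0,0,0,0],
])

```text
clock: 6.1
tool_pos: [0.485, -0.4214, -0.0014]
orientation: [-180.0, -0.0, -44.7]
force: [-0.0, 0.2, -0.5]
opening: 0.088
```

jog_arm([
  [0,0,-1,0],
  [0,0,-1,0],
  [0,0,-1,0],
  [0,0,-1,0],
  [0,0,-1,0],
  [0,0,-1,0],
  [0,0,-1,0],
  [0,0,0,0],
  [0,0,0,0],
  [0,0,0,0],
])

```text
clock: 6.93
tool_pos: [0.485, -0.4214, -0.0084]
orientation: [180.0, -0.0, -44.7]
force: [-0.4, 0.8, -0.3]
opening: 0.0875
```

jog_arm([
  [0,0,-2,0],
  [0,0,-2,0],
  [0,0,-1.5,0],
  [0,0,0,0],
  [0,0,0,0],
  [0,0,0,0],
  [0,0,0,0],
  [0,0,0,0],
  [0,0,0,0],
  [0,0,0,0],
], fingers=20)

```text
clock: 7.77
tool_pos: [0.4851, -0.4214, -0.0138]
orientation: [-180.0, -0.0, -44.7]
force: [-0.2, 0.7, 0.0]
opening: 0.0271
```

jog_arm([
  [0,0,0,0],
  [0,0,0,0],
  [0,0,0,0],
  [0,0,0,0],
  [0,0,5,0],
  [0,0,15,0],
  [0,0,20,0],
  [0,0,25,0],
  [0,0,25,0],
  [0,0,10,0],
])

```text
clock: 8.6
tool_pos: [0.4864, -0.4224, 0.0901]
orientation: [-180.0, -0.3, -44.7]
force: [0.5, -1.0, -0.1]
opening: 0.0266
```

Run:
```python
from h import *
o=get_obs();print(o['tool_pos'],o['force'],o['opening'])
im,c,_=snap('wrist','w4');cv2.imwrite('pics/w4c.png',cv2.resize(im[200:450,100:540],None,fx=1.8,fy=1.8))
im,c,_=snap('side','s4');cv2.imwrite('pics/s4c.png',cv2.resize(im[300:480,220:390],None,fx=4,fy=3.3))
```

```text
[ 0.48642845 -0.42244431  0.09013625] [ 0.48460633 -1.0073139  -0.0676416 ] 0.0265686022132652
```

View pics/s4c.png

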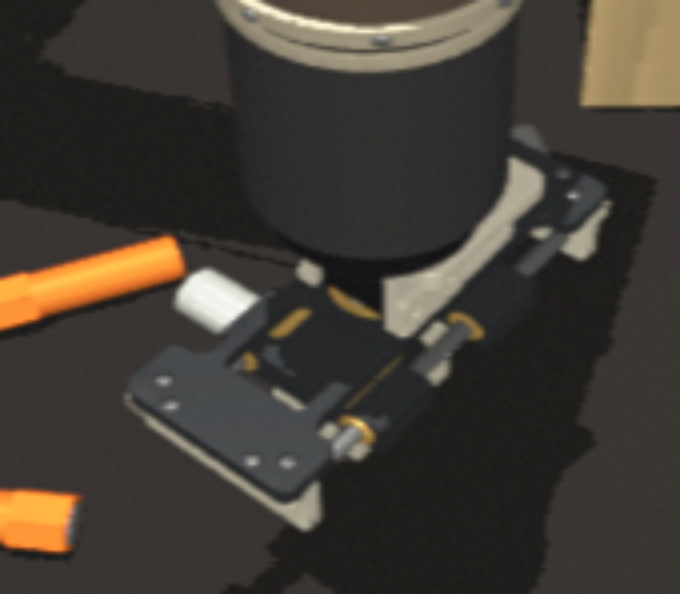

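View pics/w4c.png

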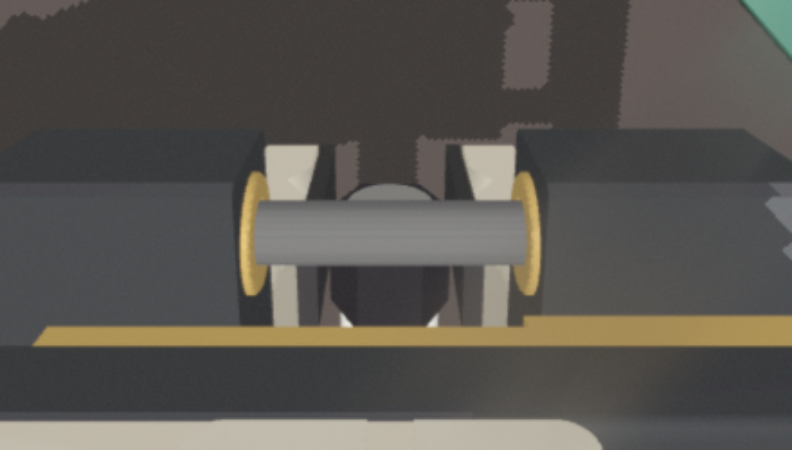

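```bash
cat >> h.py <<'E'
def onplane(c,u,v,p0,yaw):
    "ray with vertical plane through p0 containing direction yaw deg -> (along,z)"
    o,d=ray(c,u,v); a=np.array([np.cos(np.radians(yaw)),np.sin(np.radians(yaw))]); n=np.array([-a[1],a[0]])
    k=n@(p0[:2]-o[:2])/(n@d[:2]); P=o+k*d; return a@(P[:2]-p0[:2]),P[2]
E
python3 - <<'E'
from h import *
s=cam(snapshot('side'));t=cam(snapshot('top'));o=get_obs()
im=cv2.imread('pics/s4.png');cv2.imwrite('pics/a.png',cv2.resize(im[365:405,255:300],None,fx=14,fy=14,interpolation=0))
cv2.imwrite('pics/b.png',cv2.resize(snapshot('top')['image'][235:305,445:525,::-1],None,fx=8,fy=8,interpolation=0))
E
```

```text
(no output)
```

View pics/a.png

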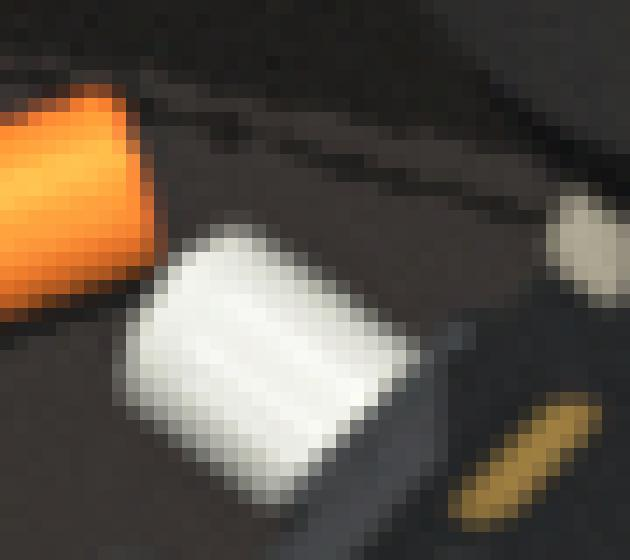

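View pics/b.png

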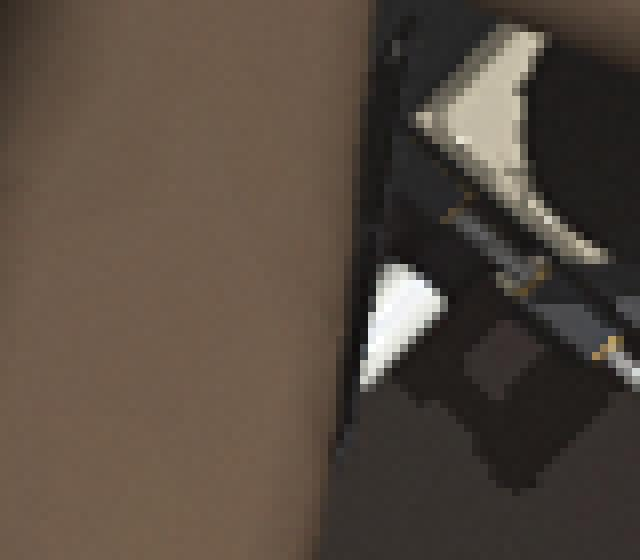

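Run:
```python
from h import *
s=cam(snapshot('side'));o=get_obs();p=o['tool_pos']
print(onplane(s,268,387.5,p,-44.7),p)
```

```text
(np.float64(-0.10053469787948084), np.float64(0.11201933114105767)) [ 0.48413878 -0.42088926  0.08476583]
```

Run:
```python
from h import *
o=get_obs();print(np.round(o['joint_pos'],1),o['orientation'],o['tool_pos'],o['clock'])
```

```text
[-23.6  22.9 -12.3  -0.  -54.9  68.9] [ 1.79973281e+02  1.20557359e-01 -4.47219588e+01] [ 0.48413878 -0.42088926  0.08476583] 8.9
```

jog_arm([
  [1,11,0,-7.03],
  [1,11,0,-7.03],
  [1,11,0,-7.03],
  [1,11,0,-7.03],
  [1,11,0,-7.03],
  [1,11,0,-7.03],
  [1,11,0,-7.03],
  [1,11,0,-7.03],
  [1,11,0,-7.03],
  [1,11,0,-7.03],
])

```text
clock: 9.73
tool_pos: [0.4942, -0.3106, 0.0847]
orientation: [179.9, -0.0, -115.4]
force: [0.3, -0.3, -0.8]
opening: 0.0267
```

jog_arm([
  [1,11,0,-7.03],
  [1,11,0,-7.03],
  [1,11,0,-7.03],
  [1,11,0,-7.03],
  [1,11,0,-7.03],
  [1,11,0,-7.03],
  [1,11,0,-7.03],
  [1,11,0,-7.03],
  [1,11,0,-7.03],
  [1,11,0,-7.03],
])

```text
clock: 10.57
tool_pos: [0.5042, -0.2008, 0.0848]
orientation: [-180.0, -0.1, 174.3]
force: [0.2, 0.1, -0.8]
opening: 0.0267
```

Run:
```python
from h import *
im,c,_=snap('side','s5');o=get_obs();print(o['tool_pos'],o['orientation'],o['opening'],o['clock'])
cv2.imwrite('pics/s5c.png',cv2.resize(im[180:400,250:440],None,fx=3.8,fy=2.7))
```

```text
[ 0.5042955  -0.19954791  0.0848833 ] [ 1.79982743e+02 -1.23284772e-01  1.73730480e+02] 0.026821184655772684 10.6167
```

View pics/s5.png

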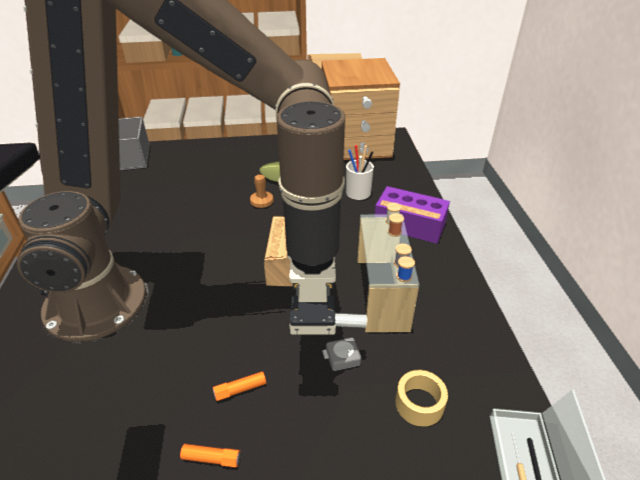

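jog_arm([
  [1,20,0,0],
  [3,30,0,0],
  [3,30,0,0],
  [3,30,0,0],
  [3,20,0,0],
  [0,0,0,0],
  [0,0,0,0],
  [0,0,0,0],
  [0,0,0,0],
  [0,0,0,0],
])

```text
clock: 11.45
tool_pos: [0.5176, -0.0722, 0.0857]
orientation: [-180.0, -0.0, 174.6]
force: [-0.1, -0.6, 0.1]
opening: 0.0265
```

Run:
```python
from h import *
im,c,_=snap('side','s6');o=get_obs();print(o['tool_pos'],o['orientation'],o['opening'],o['clock'])
cv2.imwrite('pics/s6c.png',cv2.resize(im[230:330,310:440],None,fx=6,fy=6,interpolation=3))
```

```text
[ 0.5176918  -0.07220161  0.08584   ] [-1.79990482e+02 -2.89384936e-02  1.74637995e+02] 0.02650821224208478 11.5
```

View pics/s6c.png

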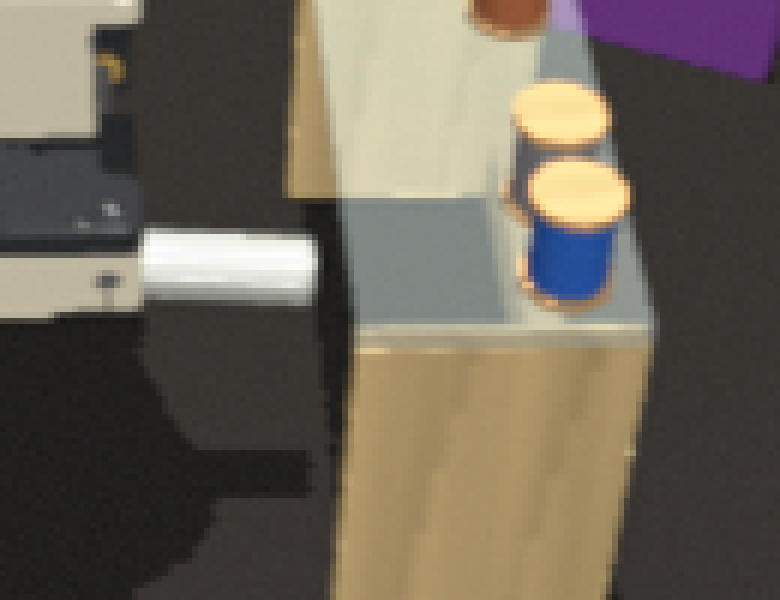

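Run:
```python
from h import *
s=cam(snapshot('side'));o=get_obs();p=o['tool_pos']
print(onplane(s,310+317/6,230+265/6,p,-5.3),onplane(s,310+145/6,230+263/6,p,-5.3))
ex=np.array([.9957,-.0924]);ey=np.array([.0924,.9957]);F=np.array([.6355,-.040]);d=p[:2]-F;print('D',-d@ex,'y',d@ey)
# deck front edge check at y=-.04
for z in(.14,.148):
  P=np.r_[F+ey*(d@ey),z];print(proj(s,P),(proj(s,P)-[310,230])*6)
```

```text
(np.float64(0.10975790419660608), np.float64(0.10404750234860538)) (np.float64(0.04665466479638304), np.float64(0.10588032490565402))
D 0.11424427111593159 y -0.04284186522221665
[365.86662187 262.15912738] [335.19973121 192.95476426]
[366.09338284 259.41825839] [336.56029705 176.50955032]
```

jog_arm([
  [10,-0.9,0,0],
  [18,-1.7,0,0],
  [18,-1.7,0,0],
  [18,-1.7,0,0],
  [12,-1.1,0,0],
  [4,-0.3,0,0],
  [0,0,0,0],
  [0,0,5,0],
  [0,0,5,0],
  [0,0,3,0],
])

```text
clock: 12.38
tool_pos: [0.5978, -0.0788, 0.1003]
orientation: [180.0, 0.1, 174.7]
force: [-0.5, -0.1, -1.0]
opening: 0.0267
```

jog_arm([
  [0,0,2,0],
  [0,0,4,0],
  [0,0,4,0],
  [0,0,4,0],
  [0,0,4,0],
  [0,0,4,0],
  [0,0,4,0],
  [0,0,4,0],
  [0,0,0,0],
  [0,0,0,0],
])

```text
clock: 13.22
tool_pos: [0.5979, -0.0788, 0.1295]
orientation: [180.0, 0.0, 174.7]
force: [-2.7, -0.1, -1.0]
opening: 0.0273
```

Run:
```python
from h import *
im,c,_=snap('side','s7');o=get_obs();print(o['tool_pos'],o['orientation'],o['opening'],o['clock'],o['force'])
cv2.imwrite('pics/s7c.png',cv2.resize(im[220:330,310:440],None,fx=6,fy=5.4,interpolation=3))
```

```text
[ 0.59781254 -0.07878824  0.12917251] [ 1.79995906e+02 -7.27978610e-03  1.74686980e+02] 0.02737212877181132 13.2667 [-4.33439418  0.71495042 -1.06032556]
```

View pics/s7c.png

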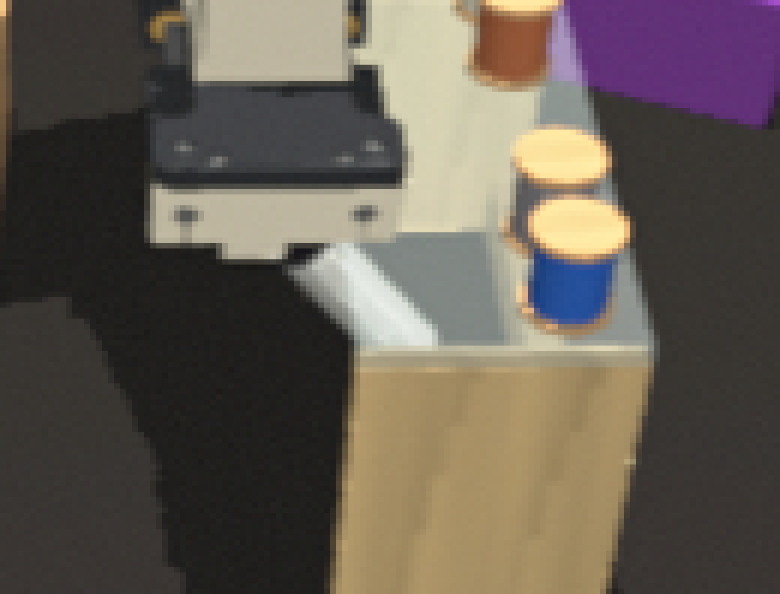

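jog_arm([
  [0,0,4,0],
  [0,0,4,0],
  [0,0,4,0],
  [0,0,4,0],
  [0,0,4,0],
  [0,0,4,0],
  [0,0,4,0],
  [0,0,2,0],
  [0,0,0,0],
  [0,0,0,0],
])

```text
clock: 14.1
tool_pos: [0.598, -0.0788, 0.1594]
orientation: [180.0, 0.0, 174.7]
force: [-2.8, 0.7, 0.1]
opening: 0.0273
```

Run:
```python
from h import *
im,c,_=snap('side','s8');o=get_obs();print(o['tool_pos'],o['orientation'],o['opening'],o['clock'],o['force'])
cv2.imwrite('pics/s8c.png',cv2.resize(im[200:330,310:440],None,fx=6,fy=4.6,interpolation=3))
```

```text
[ 0.5979349  -0.0788152   0.15923007] [1.79997769e+02 7.89855217e-03 1.74689545e+02] 0.02739153579735829 14.15 [-2.72257321  0.98696638  0.39138417]
```

View pics/s8c.png

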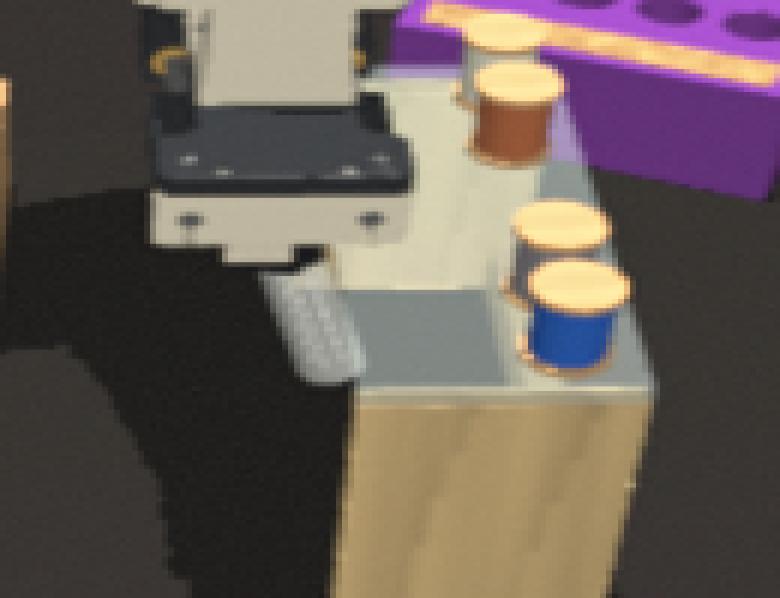

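jog_arm([
  [0,0,4,0],
  [0,0,4,0],
  [0,0,4,0],
  [2,-0.2,3,0],
  [3,-0.3,0,0],
  [3,-0.3,0,0],
  [3,-0.3,0,0],
  [2,-0.2,0,0],
  [0,0,0,0],
  [0,0,0,0],
])

```text
clock: 14.98
tool_pos: [0.611, -0.0801, 0.1738]
orientation: [-180.0, -0.0, 174.7]
force: [-1.5, -0.3, -0.1]
opening: 0.0277
```

Run:
```python
from h import *
im,c,_=snap('side','s9');o=get_obs();print(o['tool_pos'],o['orientation'],o['opening'],o['clock'],o['force'])
cv2.imwrite('pics/s9c.png',cv2.resize(im[200:330,310:440],None,fx=6,fy=4.6,interpolation=3))
```

```text
[ 0.61088272 -0.0800886   0.17379632] [-1.79999232e+02 -2.46357200e-02  1.74687728e+02] 0.027519133870979068 15.0333 [-1.66564751  0.13469417 -0.01091717]
```

View pics/s9c.png

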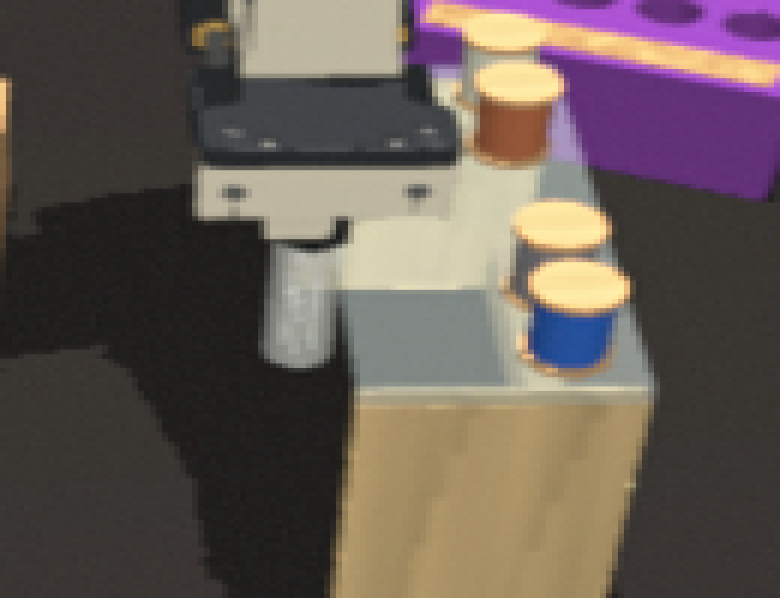

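Run:
```python
from h import *
s=cam(snapshot('side'));o=get_obs();p=o['tool_pos']
for a in[(306,250),(297,345),(335,270),(332,340),(272,260),(263,350)]:
  print(onplane(s,310+a[0]/6,200+a[1]/4.6,p,-5.3))
```

```text
(np.float64(0.009253140444382609), np.float64(0.1621698250537994))
(np.float64(0.00926293586379708), np.float64(0.10095932710256583))
(np.float64(0.020279061884679123), np.float64(0.14952162957770065))
(np.float64(0.021930596335119866), np.float64(0.10413516321174643))
(np.float64(-0.002493478372242905), np.float64(0.156091756416472))
(np.float64(-0.003087563712472243), np.float64(0.0977659072209417))
```

jog_arm([
  [-5,0.5,0,0],
  [-15,1.4,0,0],
  [-20,1.8,0,0],
  [-15,1.4,-5,0],
  [-5,0.5,-15,0],
  [0,0,-20,0],
  [0,0,-20,0],
  [0,0,-15,0],
  [0,0,-10,0],
  [0,0,-5,0],
])

```text
clock: 15.92
tool_pos: [0.5505, -0.0745, 0.083]
orientation: [-180.0, -0.1, 174.7]
force: [0.0, -0.9, -0.3]
opening: 0.0274
```

Run:
```python
from h import *
im,c,_=snap('side','s10');o=get_obs();p=o['tool_pos'];print(p,o['orientation'],o['opening'],o['clock'],o['force'])
cv2.imwrite('pics/s10c.png',cv2.resize(im[230:330,290:390],None,fx=6,fy=6,interpolation=3))
```

```text
[ 0.55038357 -0.07451987  0.08272961] [-1.79981227e+02 -7.88864498e-02  1.74689177e+02] 0.026919180658443738 15.9667 [-0.44373041 -0.73279317 -0.79495585]
```

View pics/s10c.png

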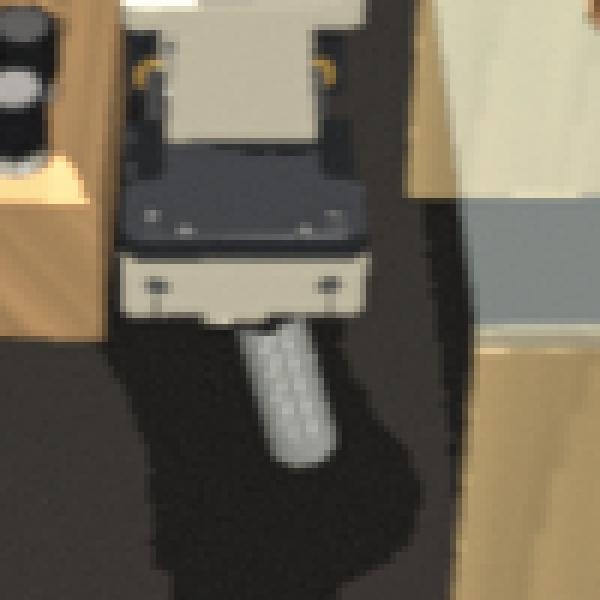

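Run:
```python
from h import *
s=cam(snapshot('side'));o=get_obs();p=o['tool_pos']
P=[onplane(s,290+a[0]/6,230+a[1]/6,p,-5.3) for a in[(274,335),(298,440),(243,340),(270,450),(305,330),(335,435)]]
for q in P:print(q)
for i in(0,2,4):
  a,b=P[i],P[i+1];print(np.degrees(np.arctan2(b[0]-a[0],a[1]-b[1])))
```

```text
(np.float64(0.01765725128500016), np.float64(0.06757319164344988))
(np.float64(0.028156468209642037), np.float64(0.009403347423579511))
(np.float64(0.006061702716042686), np.float64(0.06504668151614412))
(np.float64(0.017400763203806482), np.float64(0.003806119702335242))
(np.float64(0.0292162537458845), np.float64(0.07009173887778775))
(np.float64(0.04242048637215511), np.float64(0.012073234630989638))
10.231300454779518
10.489862995789855
12.821363806237242
```

jog_arm([
  [0,0,-2,0],
  [0,0,-2,0],
  [0,0,-1,0],
  [0,0,-1,0],
  [0,0,-1,0],
  [0,0,-1,0],
  [0,0,0,0],
  [0,0,0,0],
  [0,0,0,0],
  [0,0,0,0],
])

```text
clock: 16.85
tool_pos: [0.5511, -0.0745, 0.0761]
orientation: [-180.0, 0.0, 174.7]
force: [0.0, -0.1, -0.2]
opening: 0.0274
```

jog_arm([
  [0,0,-1,0],
  [0,0,-1,0],
  [0,0,0,0],
  [0,0,0,0],
  [0,0,0,0],
  [0,0,0,0],
  [0,0,0,0],
  [0,0,0,0],
  [0,0,0,0],
  [0,0,0,0],
])

```text
clock: 17.68
tool_pos: [0.551, -0.0745, 0.0741]
orientation: [-180.0, 0.0, 174.7]
force: [0.5, 0.8, -0.6]
opening: 0.0274
```

jog_arm([
  [0,0,-1.5,0],
  [0,0,-1.5,0],
  [0,0,-1,0],
  [0,0,-1,0],
  [0,0,-1,0],
  [0,0,0,0],
  [0,0,0,0],
  [0,0,0,0],
  [0,0,0,0],
  [0,0,0,0],
])

```text
clock: 18.52
tool_pos: [0.5532, -0.0746, 0.0703]
orientation: [180.0, 0.3, 174.8]
force: [-0.7, -0.4, 12.8]
opening: 0.0276
```

Run:
```python
from h import *
im,c,_=snap('side','s11');o=get_obs();p=o['tool_pos'];print(p,o['opening'],o['clock'],o['force'])
cv2.imwrite('pics/s11c.png',cv2.resize(im[230:330,290:390],None,fx=6,fy=6,interpolation=3))
```

```text
[ 0.55313954 -0.07456007  0.07024315] 0.02776961346831732 18.5667 [-1.92970695  0.41797429 12.69626229]
```

View pics/s11c.png

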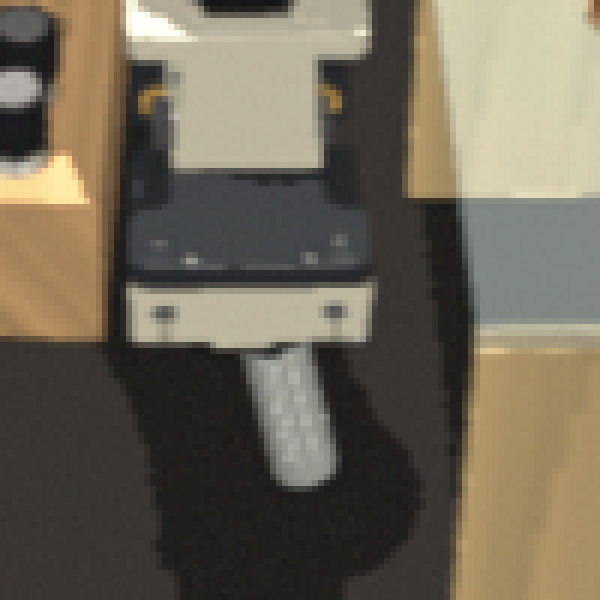

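jog_arm([
  [1.5,-0.1,0,0],
  [1.5,-0.1,0,0],
  [1.5,-0.1,0,0],
  [1.5,-0.1,0,0],
  [1.5,-0.1,0,0],
  [1.5,-0.1,0,0],
  [1,-0.1,0,0],
  [0,0,0,0],
  [0,0,0,0],
  [0,0,0,0],
])

```text
clock: 19.4
tool_pos: [0.5637, -0.0753, 0.0706]
orientation: [-180.0, 0.3, 174.8]
force: [-0.3, -0.9, 13.6]
opening: 0.0269
```

```bash
cat > tilt.py <<'E'
from h import *
import sys
im,c,_=snap('side','s'+sys.argv[1]);o=get_obs();p=o['tool_pos'];print(p,o['opening'],o['clock'],o['force'])
x0,y0=int(sys.argv[2]),int(sys.argv[3])
cv2.imwrite(f'pics/s{sys.argv[1]}c.png',cv2.resize(im[y0:y0+100,x0:x0+100],None,fx=6,fy=6,interpolation=3))
E
python3 tilt.py 12 290 230
```

```text
[ 0.56369964 -0.07532493  0.07059146] 0.027389689201640425 19.45 [ 0.13880918 -0.64176783 14.25534269]
```

View pics/s12c.png

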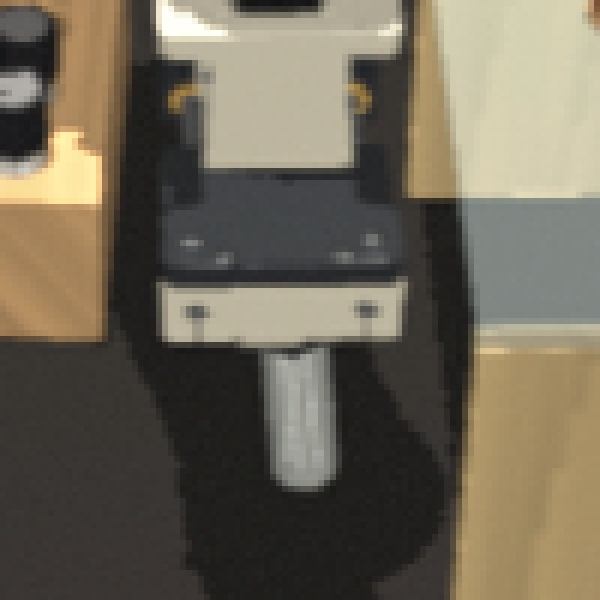

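jog_arm([
  [1.5,-0.1,0,0],
  [1.5,-0.1,0,0],
  [1.5,-0.1,0,0],
  [1,-0.1,0,0],
  [0,0,0,0],
  [0,0,0,0],
  [0,0,0,0],
  [0,0,0,0],
  [0,0,0,0],
  [0,0,0,0],
])

```text
clock: 20.28
tool_pos: [0.569, -0.0758, 0.0704]
orientation: [-180.0, 0.3, 174.8]
force: [-0.4, -0.8, 12.2]
opening: 0.0277
```

```bash
python3 tilt.py 13 290 230
```

```text
[ 0.56902914 -0.07578176  0.070427  ] 0.02724271569719105 20.3333 [-0.3442336  -2.10182937 13.03697883]
```

View pics/s13c.png

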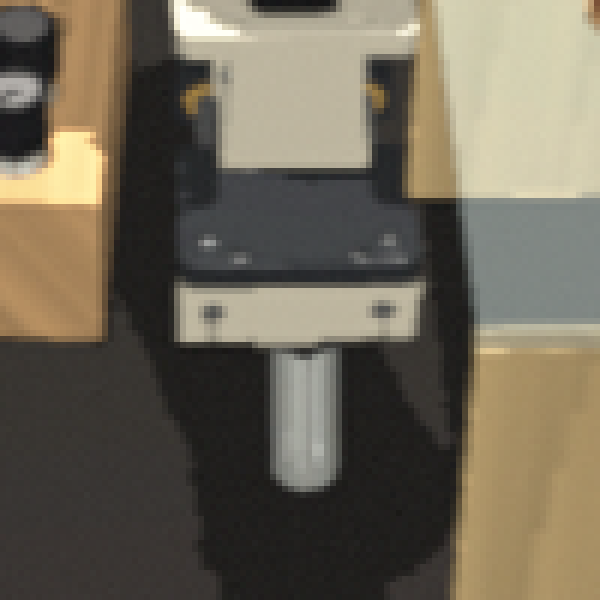

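jog_arm([
  [0.5,0,0.5,0],
  [0,0,0.5,0],
  [0,0,0,0],
  [0,0,0,0],
  [0,0,0,0],
  [0,0,0,0],
  [0,0,0,0],
  [0,0,0,0],
  [0,0,0,0],
  [0,0,0,0],
], fingers=60)

```text
clock: 21.17
tool_pos: [0.567, -0.0756, 0.069]
orientation: [-180.0, -0.0, 174.7]
force: [-0.5, 0.7, 0.4]
opening: 0.0602
```

jog_arm([
  [0,0,5,0],
  [0,0,10,0],
  [0,0,10,0],
  [0,0,10,0],
  [0,0,10,0],
  [0,0,10,0],
  [0,0,5,0],
  [0,0,0,0],
  [0,0,0,0],
  [0,0,0,0],
])

```text
clock: 22.0
tool_pos: [0.5666, -0.0756, 0.1286]
orientation: [180.0, -0.0, 174.7]
force: [-0.6, -0.0, -0.8]
opening: 0.0598
```

```bash
python3 tilt.py 14 290 230; python3 -c "
from h import *
im,c,o=snap('wrist','w14')"
```

```text
[ 0.56651728 -0.07560073  0.12845899] 0.05993396635485238 22.05 [ 0.42248639 -0.08925702  0.24773557]
```

View pics/s14c.png

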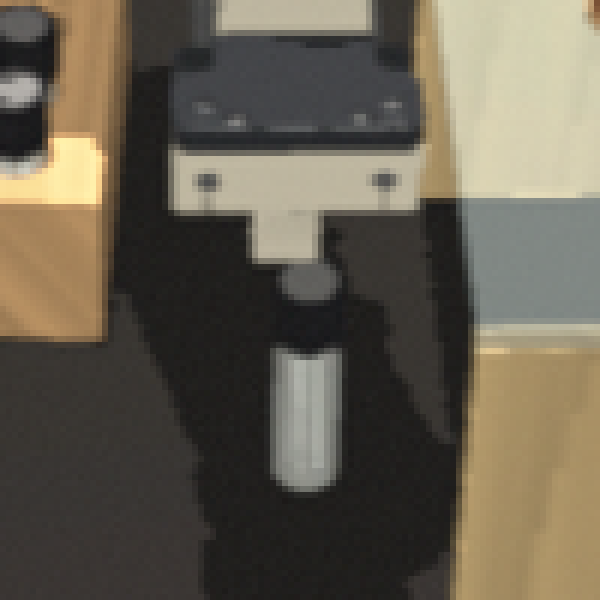

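View pics/w14.png

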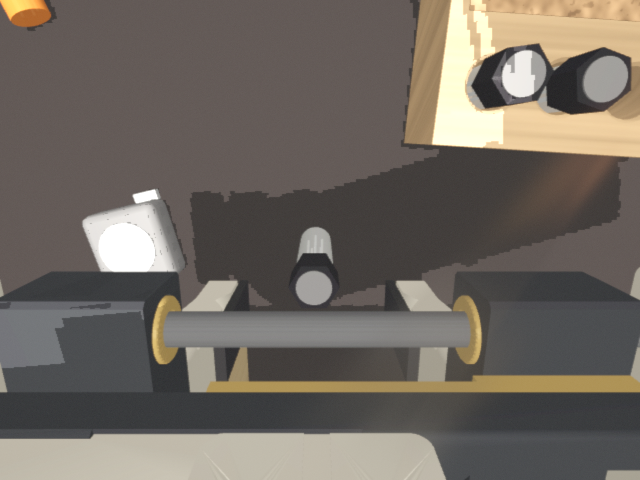

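Run:
```python
from h import *
s=cam(snapshot('side'));im,w,o=snap('wrist','x')
print('side cap',onz(s,341.3,276.7,.100));print('wrist cap',onz(w,315,288,.100), o['tool_pos'])
# tool offset check: bottom outline side: bottom center px approx crop(304,478 - near edge)
r=im[210:320,280:350]; h=cv2.cvtColor(r,cv2.COLOR_BGR2HSV)
m=((h[:,:,2]>110)&(h[:,:,2]<190)&(h[:,:,1]<40)).astype(np.uint8);n,l,st,ce=cv2.connectedComponentsWithStats(m)
for i in range(1,n):
  if st[i,4]>100:print(ce[i]+[280,210],st[i])
```

```text
side cap [ 0.57956747 -0.08103913  0.1       ]
wrist cap [ 0.58128709 -0.07838301  0.1       ] [ 0.5665954 -0.0756292  0.1284535]
[315.34268833 240.97636632] [ 18  17  36  34 677]
[315.05782652 285.16450648] [  17   58   37   35 1003]
[314.51943463 317.47349823] [  0 105  70   5 283]
```

jog_arm([
  [2,-0.5,0,6.67],
  [2,-0.5,0,6.67],
  [2,-0.5,0,6.67],
  [2,-0.5,0,6.67],
  [2,-0.5,0,6.67],
  [2,-0.5,0,6.67],
  [1.5,0,0,6.67],
  [0,0,0,6.67],
  [0,0,0,6.67],
  [0,0,0,0],
])

```text
clock: 23.03
tool_pos: [0.5804, -0.0786, 0.1287]
orientation: [180.0, -0.0, -125.0]
force: [0.0, 0.0, 0.7]
opening: 0.0599
```

Run:
```python
from h import *
im,w,o=snap('wrist','w15');print(o['tool_pos'],o['orientation'],np.round(o['joint_pos']))
r=im[200:330,230:420]; h=cv2.cvtColor(r,cv2.COLOR_BGR2HSV)
cv2.imwrite('pics/w15c.png',cv2.resize(im[180:420,150:490],None,fx=2.2,fy=2.2))
```

```text
[ 0.58036258 -0.07861127  0.12866815] [ 1.79973146e+02 -2.82270033e-02 -1.24972782e+02] [ 11.  16. -17.   0. -58. -46.]
```

View pics/w15c.png

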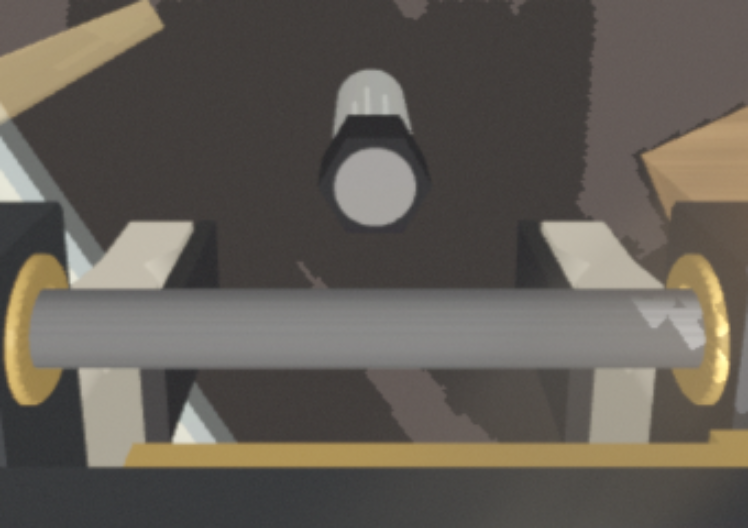

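Run:
```python
from h import *
w=cam(snapshot('wrist'),get_obs());print(onz(w,320,264.5,.100))
```

```text
[ 0.57892244 -0.07745499  0.1       ]
```

jog_arm([
  [0,0,0,6],
  [0,0,0,6],
  [0,0,0,6],
  [0,0,0,6],
  [0,0,0,6],
  [0,0,0,0],
  [0,0,0,0],
  [0,0,0,0],
  [0,0,0,0],
  [0,0,0,0],
])

```text
clock: 23.97
tool_pos: [0.5805, -0.0786, 0.129]
orientation: [180.0, -0.0, -95.4]
force: [0.2, -0.5, -0.3]
opening: 0.0604
```

Run:
```python
from h import *
im,w,o=snap('wrist','w16');print(o['tool_pos'],o['orientation'],np.round(o['joint_pos']))
r=im[200:330,230:420]; h=cv2.cvtColor(r,cv2.COLOR_BGR2HSV)
cv2.imwrite('pics/w16c.png',cv2.resize(im[180:420,150:490],None,fx=2.2,fy=2.2))
```

```text
[ 0.58045297 -0.07859548  0.12904302] [ 1.79994782e+02 -1.90697885e-03 -9.54045883e+01] [ 11.  16. -17.   0. -58. -17.]
```

View pics/w16c.png

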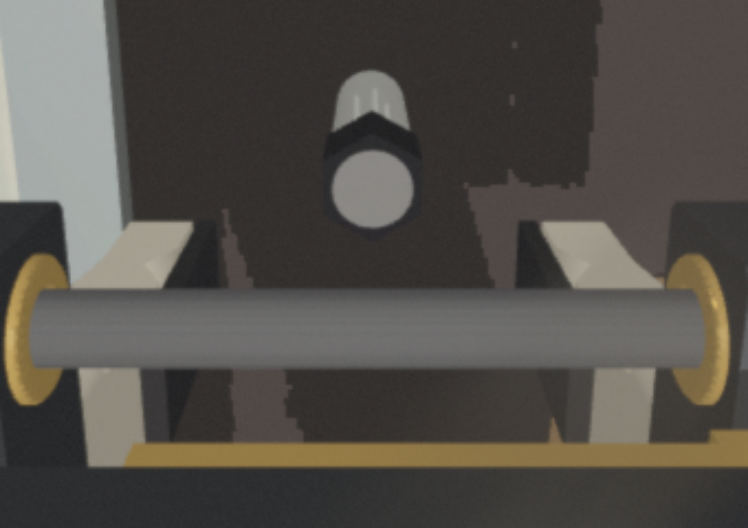

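Run:
```python
from h import *
w=cam(snapshot('wrist'),get_obs());print(onz(w,319.1,265.9,.100))
```

```text
[ 0.57901138 -0.07745628  0.1       ]
```

jog_arm([
  [-1.5,0.5,-10,0],
  [0,0,-15,0],
  [0,0,-15,0],
  [0,0,-15,0],
  [0,0,-10,0],
  [0,0,-5,0],
  [0,0,0,0],
  [0,0,0,0],
  [0,0,0,0],
  [0,0,0,0],
])

```text
clock: 24.9
tool_pos: [0.5775, -0.0784, 0.0637]
orientation: [-179.9, -0.0, -95.2]
force: [-29.7, 6.6, 46.4]
opening: 0.0597
```

jog_arm([
  [0,0,0,0],
  [0,0,0,0],
  [0,0,0,0],
  [0,0,0,0],
  [0,0,0,0],
  [0,0,0,0],
  [0,0,0,0],
  [0,0,0,0],
  [0,0,0,0],
  [0,0,0,0],
], fingers=20)

```text
clock: 25.73
tool_pos: [0.5862, -0.0778, 0.063]
orientation: [-179.2, 0.1, -95.2]
force: [8.2, -1.7, 13.5]
opening: 0.0259
```

```bash
python3 tilt.py 17 290 230;  python3 -c "
from h import *
im,c,o=snap('wrist','w17');cv2.imwrite('pics/w17c.png',cv2.resize(im[180:420,150:490],None,fx=2.2,fy=2.2))"
```

```text
[ 0.58621753 -0.07785062  0.06300041] 0.02597283835560377 25.7833 [ 7.9114263  -1.14292557 14.14308664]
```

View pics/s17c.png

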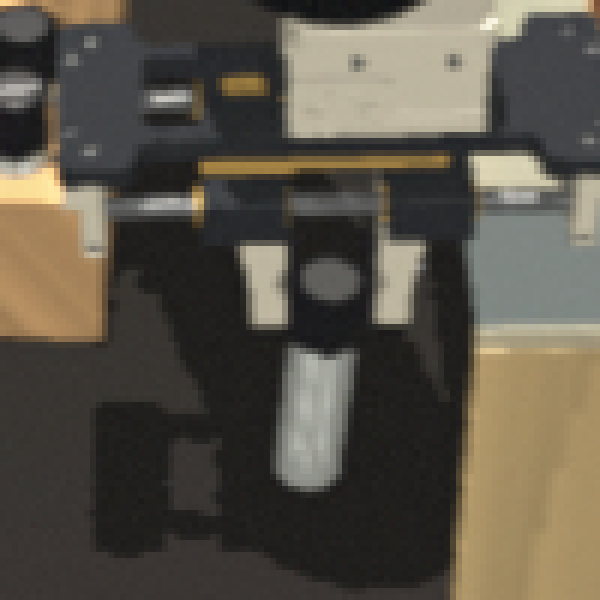

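View pics/w17c.png

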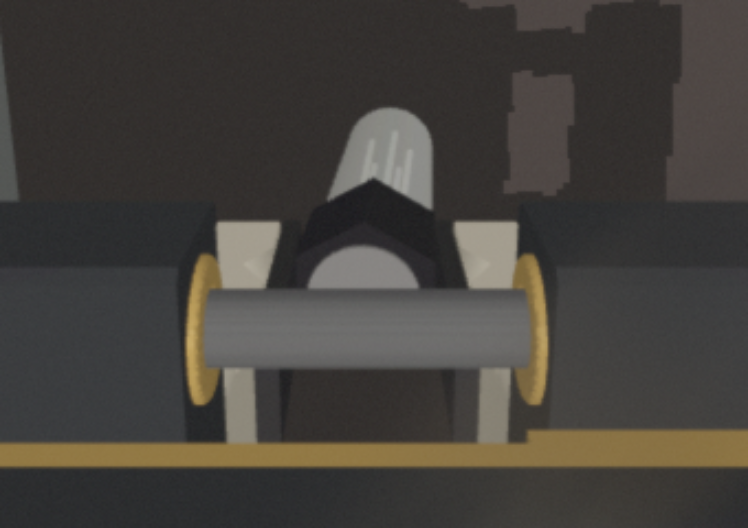

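jog_arm([
  [0,0,4,0],
  [0,0,4,0],
  [0,0,6,0],
  [0,0,10,0],
  [-5,0,15,0],
  [-5,0,20,0],
  [-5,0,20,0],
  [-5,0,10,0],
  [0,0,0,0],
  [0,0,0,0],
])

```text
clock: 26.67
tool_pos: [0.5588, -0.0779, 0.1484]
orientation: [-180.0, 0.0, -95.3]
force: [0.2, -0.3, -0.9]
opening: 0.026
```

```bash
python3 tilt.py 18 290 200;  python3 -c "
from h import *
im,c,o=snap('wrist','w18');cv2.imwrite('pics/w18c.png',cv2.resize(im[180:420,150:490],None,fx=2.2,fy=2.2));print(o['orientation'])"
```

```text
[ 0.55848695 -0.07799013  0.14749831] 0.026010111072026103 26.7167 [-0.50196177  0.42225883 -1.49136439]
[ 1.79966272e+02  1.61997674e-02 -9.52914908e+01]
```

View pics/s18c.png

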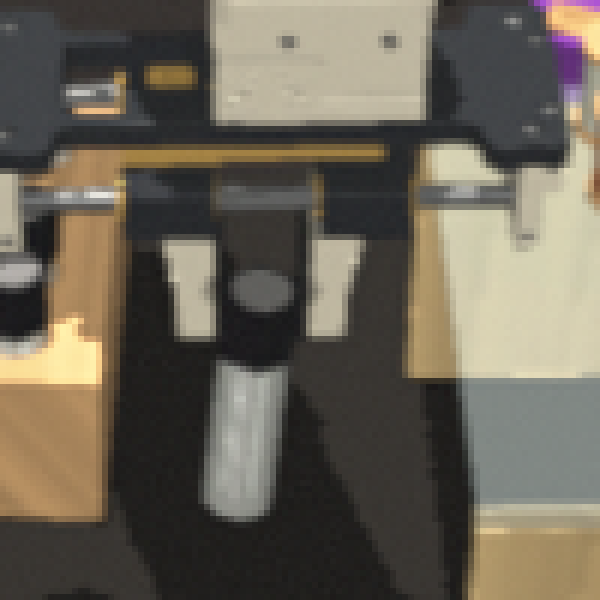

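View pics/w18.png

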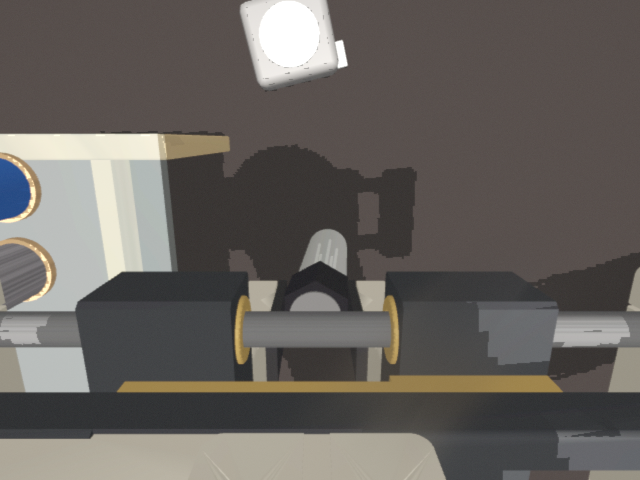

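jog_arm([
  [-15,-6,0,0],
  [-20,-8,0,0],
  [-18,-7,-5,0],
  [-5,-1,-15,0],
  [0,0,-20,0],
  [0,0,-20,0],
  [0,0,-13,0],
  [0,0,-6,0],
  [0,0,-2,0],
  [0,0,0,0],
])

```text
clock: 27.6
tool_pos: [0.5007, -0.1002, 0.0664]
orientation: [179.9, -0.0, -95.3]
force: [-0.1, 0.2, -0.1]
opening: 0.0258
```

```bash
python3 tilt.py 19 290 230
```

```text
[ 0.50118374 -0.10013645  0.06707169] 0.02616859395038373 27.65 [ 0.17076122 -0.05135152 -0.8568631 ]
```

View pics/s19c.png

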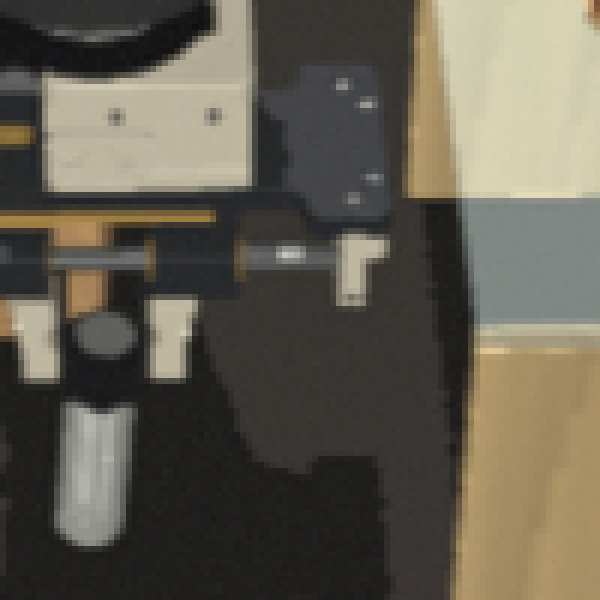

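jog_arm([
  [0,0,-2,0],
  [0,0,-1.5,0],
  [0,0,-1,0],
  [0,0,0,0],
  [0,0,0,0],
  [0,0,0,0],
  [0,0,0,0],
  [0,0,0,0],
  [0,0,0,0],
  [0,0,0,0],
])

```text
clock: 28.48
tool_pos: [0.5014, -0.1001, 0.0629]
orientation: [-180.0, -0.0, -95.3]
force: [1.0, 0.0, 5.8]
opening: 0.0259
```

jog_arm([
  [0,0,0,0],
  [0,0,0,0],
  [0,0,0,0],
  [0,0,0,0],
  [0,0,0,0],
  [0,0,0,0],
  [0,0,0,0],
  [0,0,0,0],
  [0,0,0,0],
  [0,0,0,0],
], fingers=40)

```text
clock: 29.32
tool_pos: [0.501, -0.1001, 0.0626]
orientation: [180.0, 0.0, -95.3]
force: [-0.4, -0.7, 0.3]
opening: 0.0402
```

```bash
python3 tilt.py 20 250 230;  python3 -c "
from h import *
im,c,o=snap('wrist','w20');cv2.imwrite('pics/w20c.png',cv2.resize(im[180:420,150:490],None,fx=2.2,fy=2.2));print(o['orientation'])"
```

```text
[ 0.50097546 -0.1000701   0.06258173] 0.040001024532348564 29.3667 [-0.21037325 -0.81759885  0.30230364]
[ 1.79999578e+02  6.29482443e-04 -9.52773607e+01]
```

View pics/s20c.png

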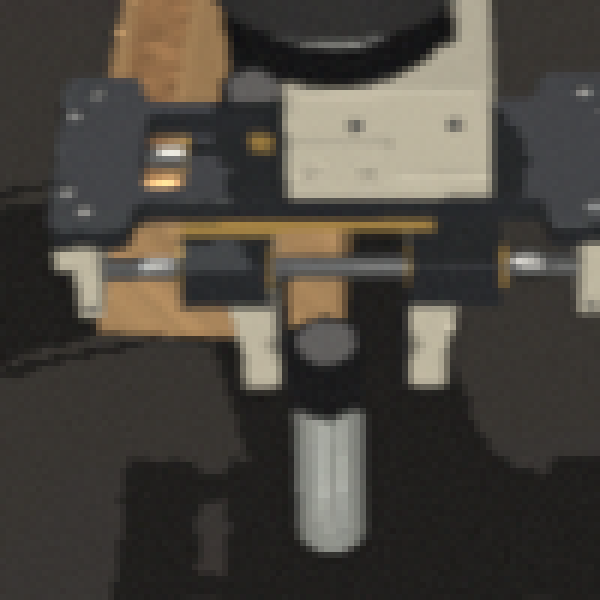

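View pics/w20c.png

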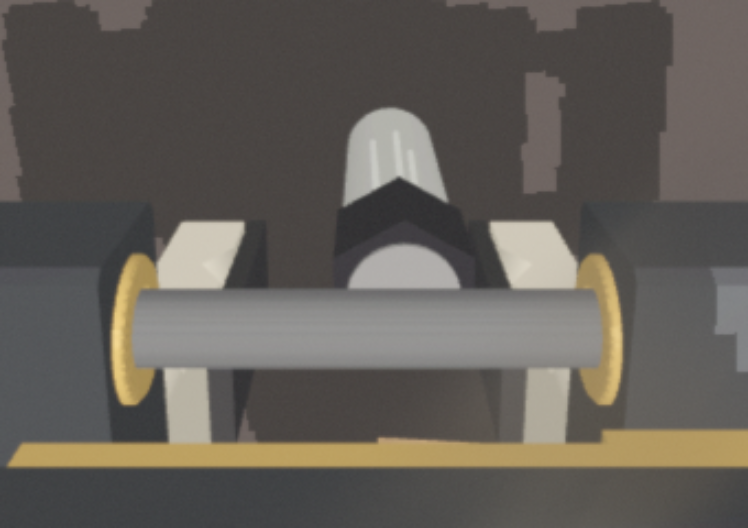

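Run:
```python
from h import *
s=cam(snapshot('side'));print(onz(s,250+327/6,230+342/6,.100),get_obs()['tool_pos'])
w=cam(snapshot('wrist'),get_obs());print(onz(w,150+404/2.2,180+243/2.2,.100)) # far rim of cap top disc
```

```text
[ 0.49636326 -0.10390308  0.1       ] [ 0.50099037 -0.10008406  0.06259159]
[ 0.49296895 -0.11044141  0.1       ]
```

jog_arm([
  [-2.5,-0.3,-1.5,0],
  [-3,-0.2,-2,0],
  [0,0,-0.5,0],
  [0,0,0,0],
  [0,0,0,0],
  [0,0,0,0],
  [0,0,0,0],
  [0,0,0,0],
  [0,0,0,0],
  [0,0,0,0],
])

```text
clock: 30.35
tool_pos: [0.4955, -0.1006, 0.0586]
orientation: [-180.0, 0.0, -95.3]
force: [0.0, 0.2, 0.2]
opening: 0.0404
```

jog_arm([
  [0,0,0,0],
  [0,0,0,0],
  [0,0,0,0],
  [0,0,0,0],
  [0,0,0,0],
  [0,0,0,0],
  [0,0,10,0],
  [0,0,25,0],
  [0,0,30,0],
  [0,0,20,0],
], fingers=20)

```text
clock: 31.18
tool_pos: [0.4962, -0.1008, 0.1466]
orientation: [-179.9, -0.0, -95.3]
force: [0.9, 0.1, 0.3]
opening: 0.0261
```

jog_arm([
  [0,0,20,0],
  [0,0,15,-1],
  [0,0,0,-2],
  [0,0,0,0],
  [0,0,0,0],
  [0,0,0,0],
  [0,0,0,0],
  [0,0,0,0],
  [0,0,0,0],
  [0,0,0,0],
])

```text
clock: 32.02
tool_pos: [0.4954, -0.1006, 0.1783]
orientation: [180.0, -0.0, -98.3]
force: [-0.2, -0.4, -0.1]
opening: 0.0261
```

```bash
python3 tilt.py 21 250 180;  python3 -c "
from h import *
im,c,o=snap('wrist','w21');print(o['orientation'])"
```

```text
[ 0.49538756 -0.10058759  0.17836566] 0.025499338508576573 32.0667 [ 1.48514019  0.50611689 -1.45490092]
[ 1.79971658e+02 -7.55840039e-03 -9.82699731e+01]
```

View pics/s21c.png

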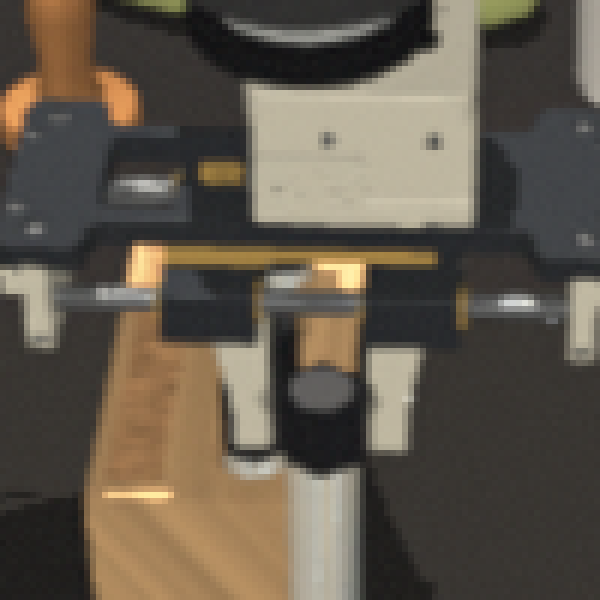

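View pics/w21.png

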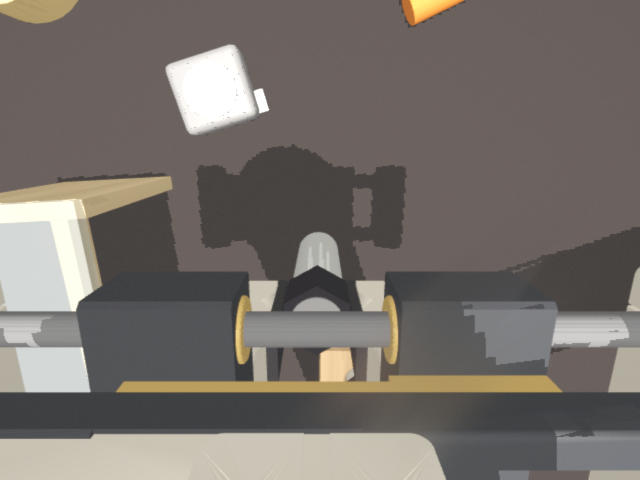

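Run:
```python
from h import *
s=cam(snapshot('side'));
for x,y in[(187,40),(176,127),(167,174)]:print('side cap',onz(s,255+x/4.5,205+y/4.4,.108))
sn=snapshot('wrist')
w=cam(sn,dict(tool_pos=[.56655,-.0756,.12846],orientation=[180,0,174.69]))
for u,v in[(524,73),(605,79)]:print('wrist',onz(w,u,v,.108))
w=cam(sn,get_obs())
P=np.array([.4954,-.1006,.1783]);
print('side tube top',onz(s,303.5,245,.2197),onz(s,303.5,245,.2197)-P)
im=cv2.imread('pics/s21.png');cv2.imwrite('pics/a.png',cv2.resize(im[225:330,270:350],None,fx=7,fy=5.6,interpolation=3))
cv2.imwrite('pics/b.png',cv2.resize(cv2.imread('pics/w14.png')[0:160,400:640],None,fx=3,fy=3,interpolation=3))
cv2.imwrite('pics/c.png',cv2.resize(cv2.imread('pics/w21.png')[210:350,220:420],None,fx=4,fy=4,interpolation=3))
```

```text
side cap [0.4969855  0.14679935 0.108     ]
side cap [0.48559201 0.06853612 0.108     ]
side cap [0.47830285 0.02956947 0.108     ]
wrist [0.47558133 0.03437128 0.108     ]
wrist [0.48201595 0.07384668 0.108     ]
side tube top [ 0.49689111 -0.1041067   0.2197    ] [ 0.00149111 -0.0035067   0.0414    ]
```

View pics/a.png

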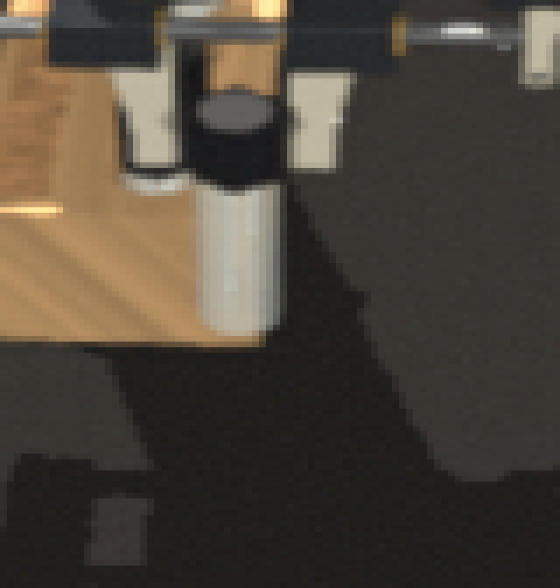

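View pics/b.png

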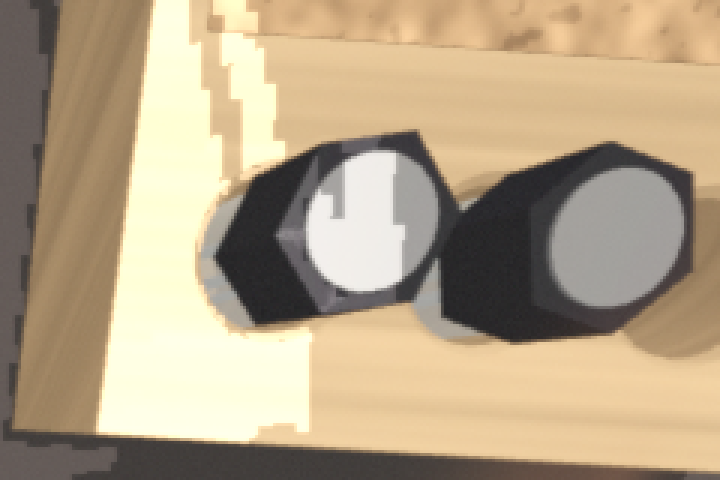

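View pics/c.png

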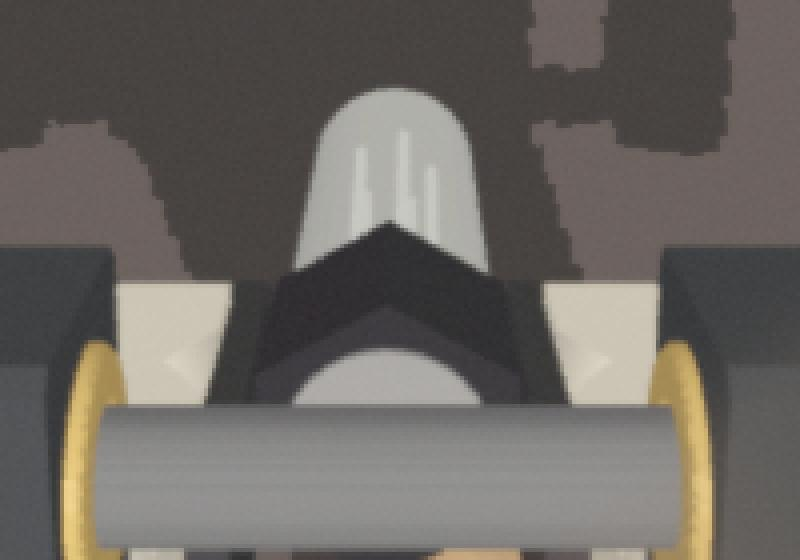

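Run:
```python
from h import *
s=snapshot('wrist');M=np.array(s['mount']);f=240/np.tan(np.radians(s['fov_y'])/2)
def tz(u,v,z):
    d=M[:3,:3]@np.array([(u-s['cx'])/f,(v-s['cy'])/f,1]);o=M[:3,3];return np.round((o+d*(z-o[2])/d[2])*1000,1)
print('captop corner',tz(220+390/4,210+305/4,-.0414),'disc rim',tz(220+388/4,210+348/4,-.0414))
print('cap low corner',tz(220+390/4,210+222/4,-.0414+.026))
print('bottom far rim',tz(220+395/4,210+88/4,.0586))
print('finger tip edges',tz(220+118/4,210+283/4,-.019),tz(220+232/4,210+283/4,-.019),tz(220+545/4,210+283/4,-.019))
```

```text
captop corner [ 14.4   0.5 -41.4] disc rim [  9.9   0.3 -41.4]
cap low corner [ 14.2   0.5 -15.4]
bottom far rim [12.   1.4 58.6]
finger tip edges [  8.2 -30.1 -19. ] [  8.2 -17.2 -19. ] [  8.2  18.  -19. ]
```

jog_arm([
  [0,15,2,0],
  [-1,30,0,0],
  [-1,35,0,0],
  [-1,35,0,0],
  [-1,35,0,0],
  [-1,30,0,0],
  [0,20,0,0],
  [0,11.4,0,0],
  [0,0,0,0],
  [0,0,0,0],
])

```text
clock: 33.1
tool_pos: [0.4904, 0.111, 0.1805]
orientation: [180.0, -0.0, -98.2]
force: [-0.8, -0.9, -1.0]
opening: 0.0259
```

```bash
python3 tilt.py 22 250 150;  python3 -c "
from h import *
im,c,o=snap('wrist','w22');print(o['orientation'])"
```

```text
[0.49032401 0.11042164 0.18045931] 0.025567282345986885 33.15 [-0.66251732 -0.75412341  0.17748817]
[ 1.79981194e+02 -1.74764382e-02 -9.82623115e+01]
```

View pics/s22c.png

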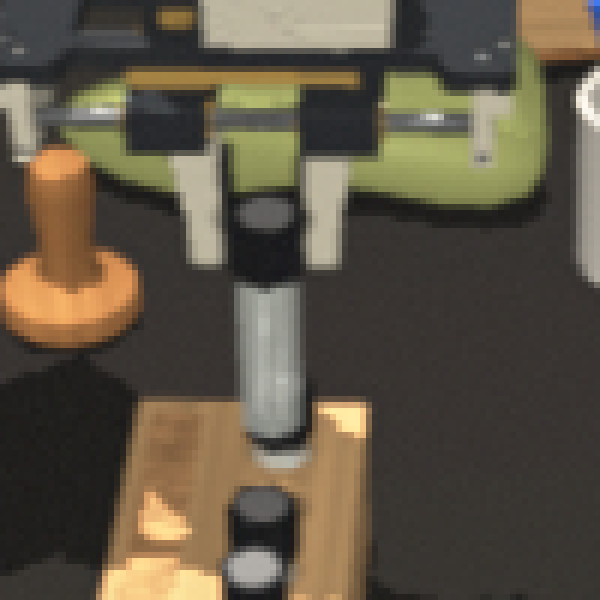

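View pics/w22.png

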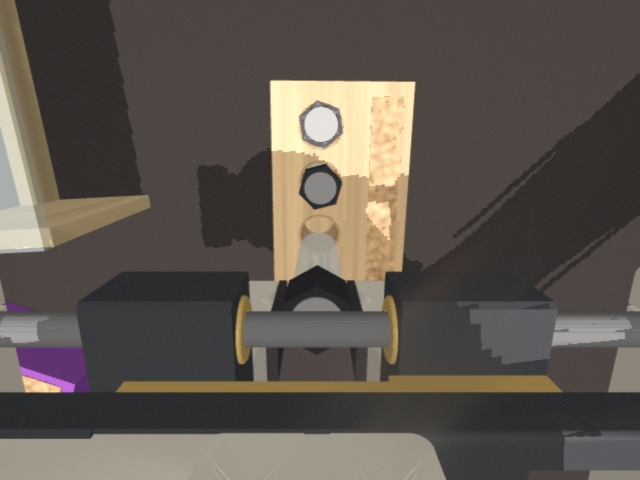

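Run:
```python
from h import *
im,w,o=snap('wrist','w23')
r=im[60:260,260:430];g=cv2.cvtColor(r,cv2.COLOR_BGR2HSV)
cv2.imwrite('pics/c.png',cv2.resize(r,None,fx=4,fy=3,interpolation=3))
a=onz(w,321,125,.108);b=onz(w,320.5,187,.108);print(a,b,np.linalg.norm(a-b));d=(b-a)/np.linalg.norm(b-a);print('hole',b+.04*d,o['tool_pos'])
for x,z in((0,.12),):pass
```

```text
[0.47617657 0.03295395 0.108     ] [0.48206966 0.07166246 0.108     ] 0.039154527542558326
hole [0.48808999 0.11120681 0.108     ] [0.49035727 0.1100495  0.18047081]
```

View pics/c.png

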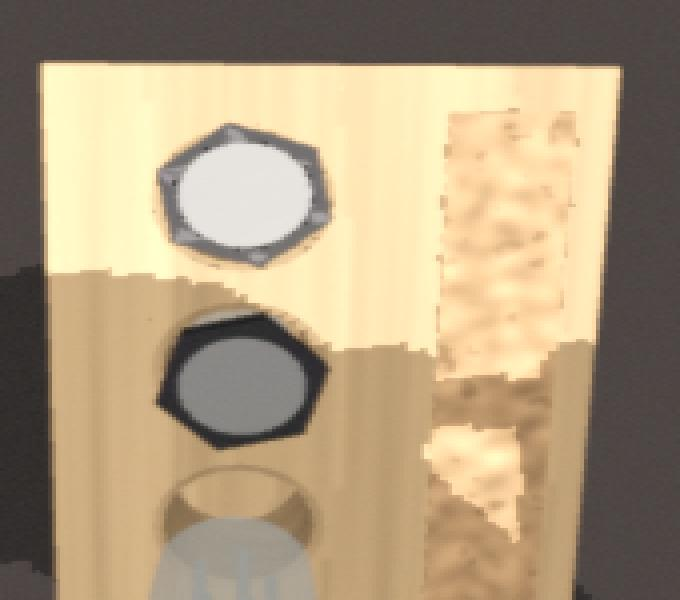

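jog_arm([
  [-1.2,0.2,-10,0],
  [0,0,-15,0],
  [0,0,-12,0],
  [0,0,-5,0],
  [0,0,-4,0],
  [0,0,-4,0],
  [0,0,-4,0],
  [0,0,-4,0],
  [0,0,-4,0],
  [0,0,0,0],
])

```text
clock: 34.08
tool_pos: [0.4889, 0.1109, 0.1179]
orientation: [180.0, -0.0, -98.3]
force: [-0.3, 0.2, -0.3]
opening: 0.0257
```

jog_arm([
  [0,0,-6,0],
  [0,0,-6,0],
  [0,0,-7,0],
  [0,0,-7,0],
  [0,0,-7,0],
  [0,0,-6,0],
  [0,0,-5,0],
  [0,0,-3,0],
  [0,0,-2,0],
  [0,0,0,0],
])

```text
clock: 34.92
tool_pos: [0.4891, 0.1109, 0.0692]
orientation: [180.0, -0.0, -98.3]
force: [0.1, 0.2, 0.6]
opening: 0.0261
```

jog_arm([
  [0,0,-0.5,0],
  [0,0,-0.5,0],
  [0,0,0,0],
  [0,0,0,0],
  [0,0,0,0],
  [0,0,0,0],
  [0,0,0,0],
  [0,0,0,0],
  [0,0,0,0],
  [0,0,0,0],
], fingers=45)

```text
clock: 35.75
tool_pos: [0.4893, 0.111, 0.0686]
orientation: [-180.0, -0.0, -98.3]
force: [-0.1, -0.3, -0.5]
opening: 0.045
```

jog_arm([
  [0,0,10,0],
  [0,0,20,0],
  [0,0,25,0],
  [0,0,25,0],
  [0,0,20,0],
  [0,0,0,0],
  [0,0,0,0],
  [0,0,0,0],
  [0,0,0,0],
  [0,0,0,0],
])

```text
clock: 36.58
tool_pos: [0.4888, 0.1107, 0.1678]
orientation: [179.9, -0.1, -98.3]
force: [-0.3, -0.2, -0.8]
opening: 0.0447
```

```bash
python3 tilt.py 24 250 180;  python3 -c "
from h import *
im,c,o=snap('wrist','w24');print(o['orientation'],o['clock'])"
```

```text
[0.48885274 0.11074596 0.16782381] 0.045444808503324524 36.6333 [ 0.53328455 -0.144275   -1.18884756]
[ 1.79930268e+02 -6.03882298e-02 -9.82824443e+01] 36.6333
```

View pics/s24c.png

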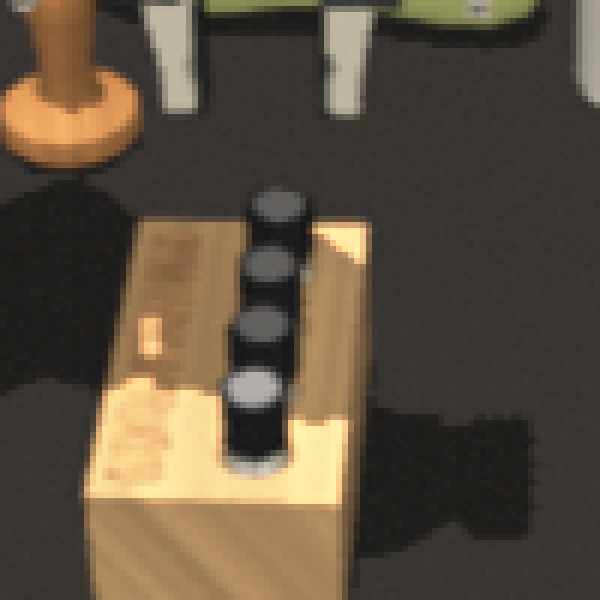

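jog_arm([
  [0,20,0,0],
  [0,30,0,0],
  [-1,30,-10,0],
  [-1,13,-20,0],
  [0,0,-30,0],
  [0,0,-30,0],
  [0,0,-25,0],
  [0,0,-15,0],
  [0,0,-5,0],
  [0,0,0,0],
], fingers=62)

```text
clock: 37.52
tool_pos: [0.4865, 0.2033, 0.0321]
orientation: [179.9, -0.2, -98.3]
force: [0.0, -0.3, 0.1]
opening: 0.0621
```

```bash
python3 tilt.py 25 250 160
```

```text
[0.48727295 0.20384123 0.03334095] 0.061915715861147545 37.5667 [ 0.07438253 -0.84034882  0.03457324]
```

View pics/s25c.png

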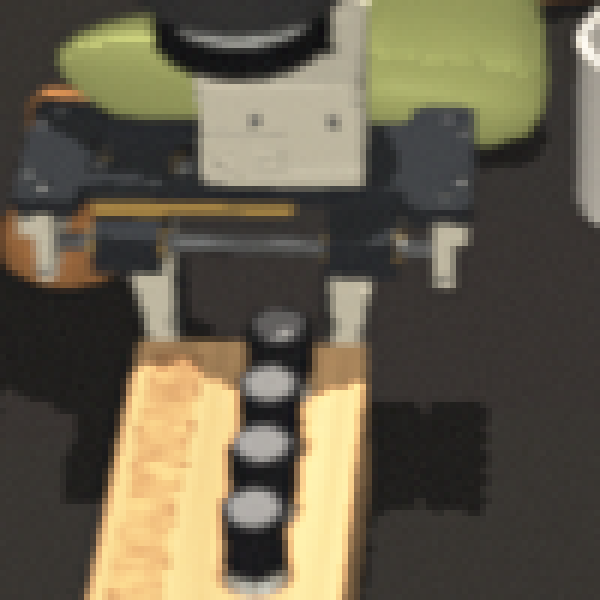

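jog_arm([
  [-0.5,-5,0,0],
  [-0.4,-4,0,0],
  [-0.4,-4,0,0],
  [-0.5,-5,0,0.2],
  [-0.7,-7,0,0.3],
  [-0.8,-9,0,0.3],
  [-0.9,-10,0,0.4],
  [-0.9,-10,0,0.4],
  [-0.9,-10,0,0.4],
  [-0.9,-10,0,0.4],
])

```text
clock: 38.4
tool_pos: [0.4817, 0.1306, 0.0348]
orientation: [-179.8, 0.2, -95.8]
force: [-0.2, 5.0, 2.6]
opening: 0.0617
```

```bash
python3 tilt.py 26 250 180
```

```text
[0.48050225 0.12867418 0.03446191] 0.06222783559074411 38.45 [-0.90793861 -2.07847442  0.02734972]
```

View pics/s26c.png

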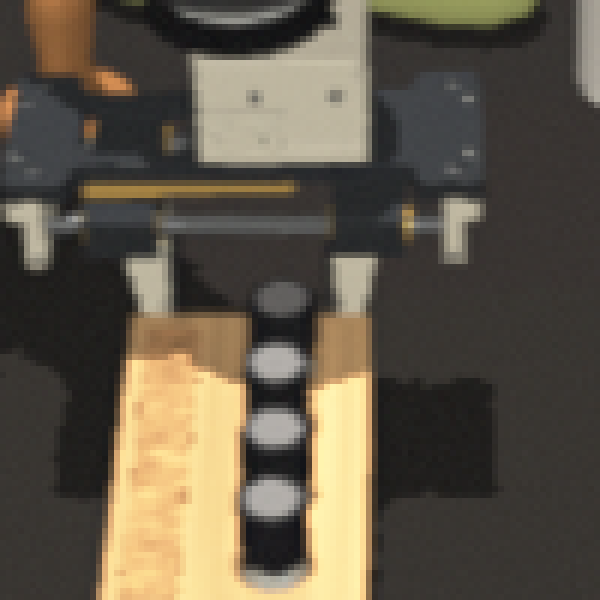

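jog_arm([
  [-0.8,-9,0,0.2],
  [-0.9,-10,0,0.2],
  [-0.9,-10,0,0.1],
  [-0.8,-9,0,0],
  [-0.7,-7,0,0],
  [-0.4,-5,0,0],
  [-0.3,-3,0,0],
  [0,0,0,0],
  [0,3,0,0],
  [0.4,7,0,0],
])

```text
clock: 39.28
tool_pos: [0.4749, 0.0861, 0.0333]
orientation: [179.9, -0.1, -95.4]
force: [-0.6, 0.6, 0.2]
opening: 0.0621
```

jog_arm([
  [0,5,20,0],
  [0,0,30,0],
  [0,0,40,0],
  [0,0,40,0],
  [-20,0,10,-4],
  [-30,0,0,-7],
  [-40,0,0,-7],
  [-30,0,0,-7],
  [0,0,0,-7],
  [0,0,0,-7],
])

```text
clock: 40.12
tool_pos: [0.3562, 0.092, 0.1738]
orientation: [180.0, 0.0, -134.2]
force: [1.3, 0.8, -0.3]
opening: 0.062
```

```bash
python3 -c "
from h import *
im,c,o=snap('side','s27');print(o['tool_pos'],o['orientation'],o['clock'])
snap('top','t27')"
```

```text
[0.35623204 0.09195721 0.1738004 ] [ 1.79992593e+02  2.12391130e-02 -1.34218422e+02] 40.1167
```

View pics/s27.png

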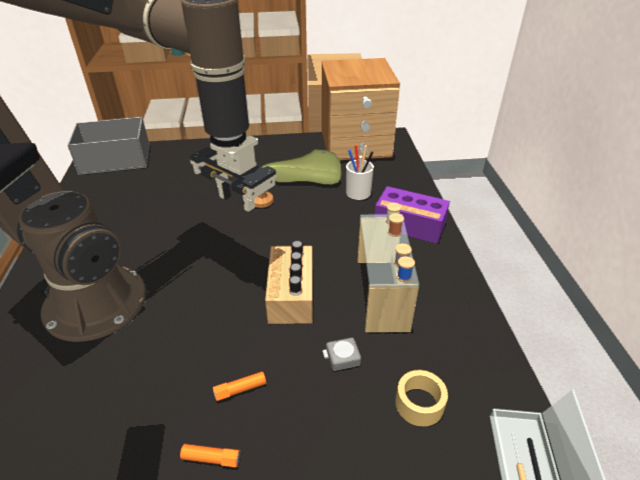

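View pics/t27.png

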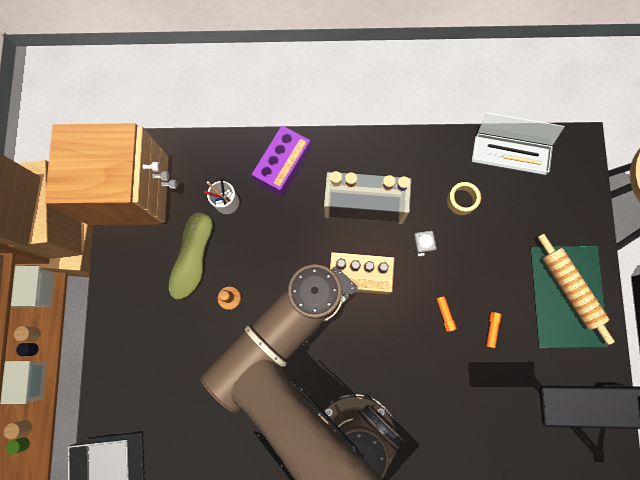

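```bash
python3 -c "
from h import *
im=cv2.imread('pics/t27.png');cv2.imwrite('pics/c.png',cv2.resize(im[240:300,320:405],None,fx=8,fy=8,interpolation=3))
im=cv2.imread('pics/s27.png');cv2.imwrite('pics/d.png',cv2.resize(im[235:330,255:325],None,fx=8,fy=6,interpolation=3))"
```

```text
(no output)
```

View pics/c.png

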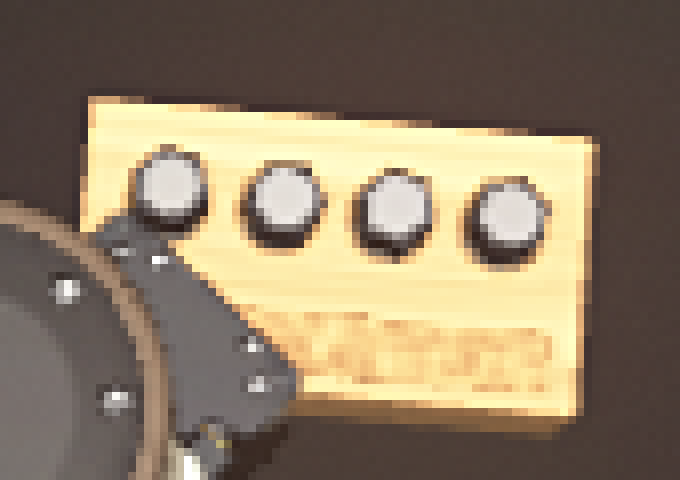

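View pics/d.png

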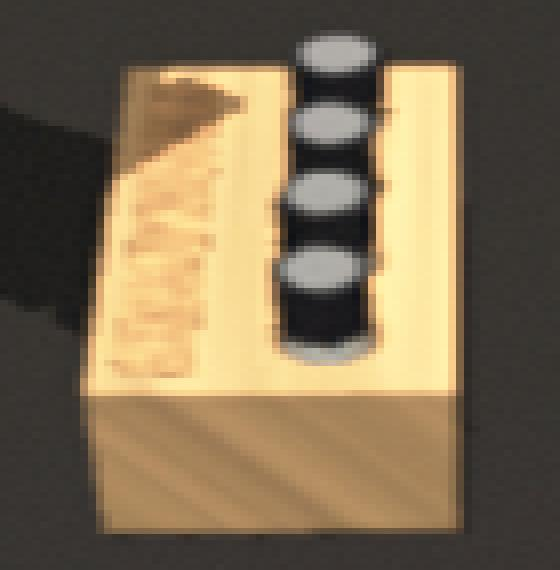

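Run:
```python
from h import *
t=cam(snapshot('top'));s=cam(snapshot('side'))
P=[onz(t,320+x/8,240+y/8,.076) for x,y in[(88,98),(598,140),(578,412)]]
print(*P);b=P[0]-P[1];print('yaw',np.degrees(np.arctan2(-b[0],b[1])),np.linalg.norm(b))
c=[onz(t,320+x/8,240+y/8,.108) for x,y in[(172,182),(286,196),(397,205),(511,214)]];b=c[0]-c[3];print('caps yaw',np.degrees(np.arctan2(-b[0],b[1])),np.linalg.norm(b),sum(c)/4)
S=[onz(s,255+x/8,235+y/6,.076) for x,y in[(122,67),(462,67),(460,395),(85,395)]];C=sum(S)/4;print('side',C)
ctr=(P[0]+P[2])/2;print('ctr',ctr)
O=np.array([.720,-.048]);ex=np.array([.9957,-.0924]);ey=np.array([.0924,.9957])
d=ctr[:2]-O;print('in shelf',d@ex,d@ey)
```

```text
[0.52640618 0.06102105 0.076     ] [ 0.5093981  -0.12245214  0.076     ] [ 0.41143687 -0.11220008  0.076     ]
yaw -5.29621689759638 0.184259826509063
caps yaw -5.952637597045478 0.11955196687430232 [ 0.48375005 -0.02779212  0.108     ]
side [ 0.46934187 -0.02876203  0.076     ]
ctr [ 0.46892152 -0.02558952  0.076     ]
in shelf -0.25206956780695905 -0.0008855347016234387
```

jog_arm([
  [5,-14,0,-6.4],
  [5,-14,0,-6.4],
  [5,-14,0,-6.4],
  [5,-14,0,-6.4],
  [5,-14,0,-6.4],
  [5,-14,0,-6.4],
  [5,-14,0,-6.4],
  [5,-14,0,-6.4],
  [3,0,0,0],
  [0,0,0,0],
], fingers=87)

```text
clock: 41.15
tool_pos: [0.4014, -0.0204, 0.1732]
orientation: [-180.0, -0.1, 174.9]
force: [0.1, -0.5, 0.2]
opening: 0.0867
```

```bash
python3 -c "
from h import *
o=get_obs();print(o['tool_pos'],o['orientation'],o['clock'],np.round(o['joint_pos']))"
```

```text
[ 0.40139051 -0.02043684  0.17316744] [-1.79952132e+02 -7.36957752e-02  1.74942505e+02] 41.15 [  26.   -5.  -34.    0.  -61. -121.]
```

jog_arm([
  [0,0,-15,0],
  [0,0,-25,0],
  [0,0,-25,0],
  [0,0,-25,0],
  [0,0,-25,0],
  [0,0,-25,0],
  [0,0,-15,0],
  [0,0,-7,0],
  [0,0,0,0],
  [0,0,0,0],
])

```text
clock: 41.98
tool_pos: [0.4012, -0.0195, 0.0119]
orientation: [-180.0, -0.0, 174.9]
force: [0.1, 0.3, 0.6]
opening: 0.087
```

```bash
python3 -c "
from h import *
im,c,o=snap('side','s28');print(o['tool_pos'],o['orientation'],o['clock'])
cv2.imwrite('pics/d.png',cv2.resize(im[200:345,230:340],None,fx=6,fy=4,interpolation=3))"
```

```text
[ 0.40119082 -0.01954559  0.01187423] [-1.79971239e+02 -2.90666064e-02  1.74949469e+02] 41.9833
```

View pics/d.png

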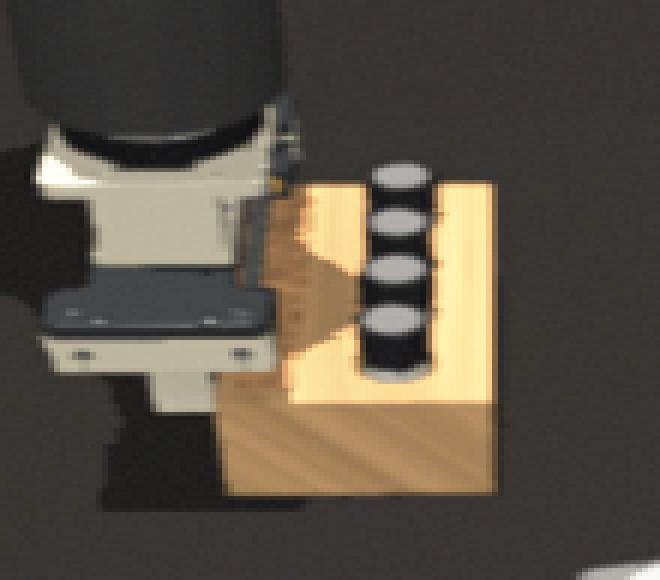

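jog_arm([
  [3,-0.3,0,0],
  [4,-0.4,0,0],
  [5,-0.5,0,0],
  [7,-0.6,0,0],
  [9,-0.8,0,0],
  [11,-1,0,0],
  [12,-1.1,0,0],
  [12,-1.1,0,0],
  [12,-1.1,0,0],
  [12,-1.1,0,0],
])

```text
clock: 42.87
tool_pos: [0.4869, -0.0285, 0.012]
orientation: [-180.0, -0.1, 174.8]
force: [-8.1, 0.3, 5.6]
opening: 0.087
```

```bash
python3 -c "
from h import *
im,c,o=snap('side','s29');print(o['tool_pos'],o['orientation'],o['clock'],o['force'])
cv2.imwrite('pics/d.png',cv2.resize(im[200:345,260:430],None,fx=4.5,fy=4,interpolation=3))"
```

```text
[ 0.4869294  -0.02852087  0.01200094] [-1.79967660e+02 -1.47435267e-01  1.74779892e+02] 42.8667 [-8.10202247  0.29730869  5.61605361]
```

View pics/d.png

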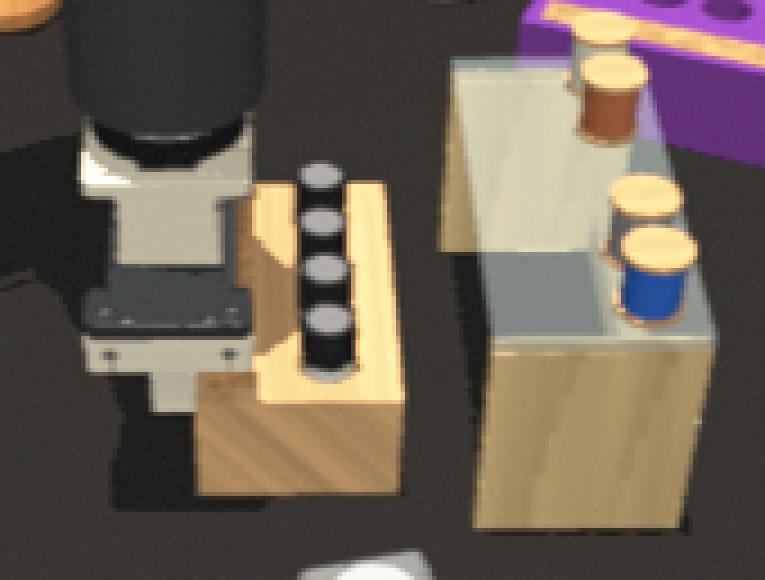

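jog_arm([
  [12,-1.1,0,0],
  [12,-1.1,0,0],
  [12,-1.1,0,0],
  [12,-1.1,0,0],
  [11,-1,0,0],
  [10,-0.9,0,0],
  [8,-0.7,0,0],
  [5,-0.5,0,0],
  [3,-0.3,0,0],
  [0,0,0,0],
])

```text
clock: 43.75
tool_pos: [0.5735, -0.0358, 0.0118]
orientation: [-180.0, 0.0, 174.8]
force: [-4.0, -1.7, 0.7]
opening: 0.0871
```

```bash
python3 -c "
from h import *
im,c,o=snap('side','s30');print(o['tool_pos'],o['orientation'],o['clock'],o['force'])
cv2.imwrite('pics/d.png',cv2.resize(im[200:345,260:430],None,fx=4.5,fy=4,interpolation=3))
im,c,o=snap('top','t30');cv2.imwrite('pics/e.png',cv2.resize(im[160:270,300:430],None,fx=6,fy=5,interpolation=3))"
```

```text
[ 0.57345046 -0.03583725  0.01176244] [-1.79996670e+02  1.79959748e-03  1.74795016e+02] 43.75 [-3.95691627 -1.71326622  0.70558246]
```

View pics/d.png

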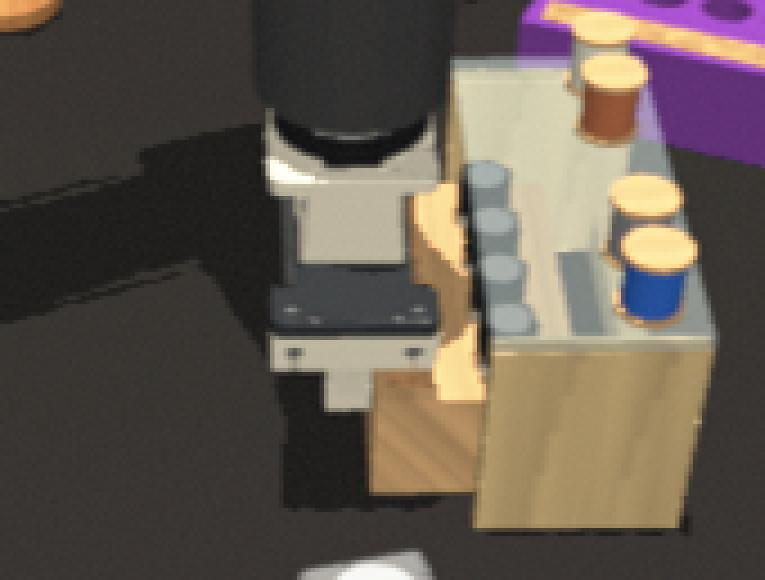

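View pics/e.png

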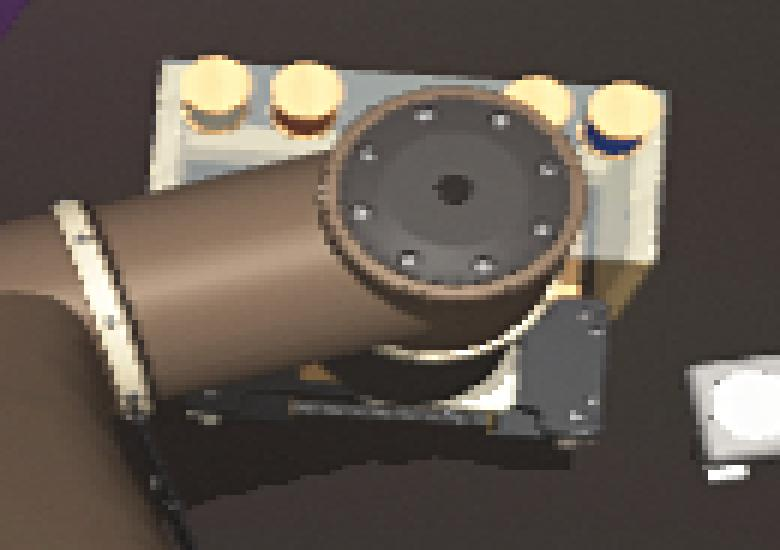

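jog_arm([
  [-10,0.9,0,0],
  [-20,1.8,0,0],
  [-12,1.1,0,0],
  [-6,0.6,0,0],
  [0,0,-8,0],
  [0,0,-10,0],
  [0,0,-6,0],
  [0,0,-2,0],
  [0,0,-1.5,0],
  [0,0,0,0],
])

```text
clock: 44.68
tool_pos: [0.5251, -0.0314, -0.0166]
orientation: [-180.0, -0.1, 174.8]
force: [-0.4, 0.9, -0.1]
opening: 0.087
```

```bash
python3 -c "
from h import *
im,c,o=snap('side','s31');print(o['tool_pos'],o['orientation'],o['clock'],o['force'])
cv2.imwrite('pics/d.png',cv2.resize(im[200:345,260:430],None,fx=4.5,fy=4,interpolation=3))"
```

```text
[ 0.52509983 -0.03140529 -0.01657673] [-1.79972825e+02 -5.43067772e-02  1.74796409e+02] 44.6833 [-0.42722413  0.92572976 -0.10435626]
```

View pics/d.png

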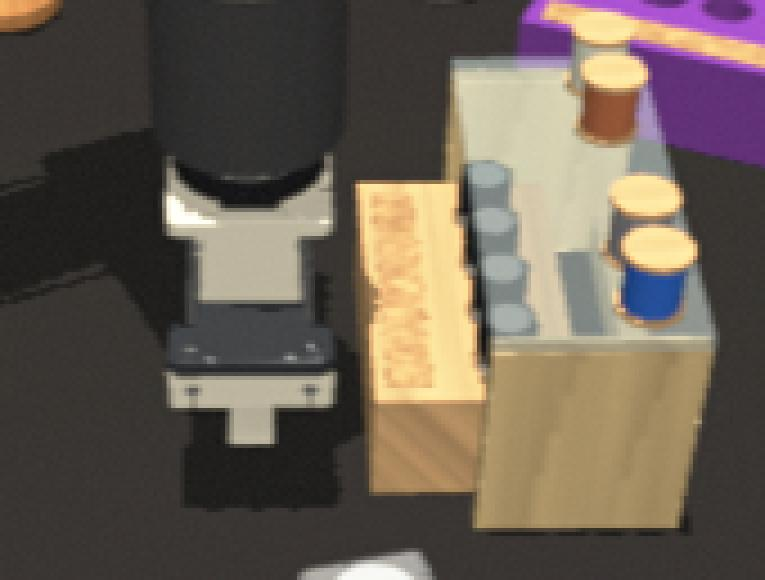

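jog_arm([
  [6,-0.6,0,0],
  [6,-0.6,0,0],
  [4,-0.4,0,0],
  [2,-0.2,0,0],
  [2,-0.2,0,0],
  [3,-0.3,0,0],
  [3,-0.3,0,0],
  [3,-0.3,0,0],
  [3,-0.3,0,0],
  [3,-0.3,0,0],
])

```text
clock: 45.57
tool_pos: [0.558, -0.0352, -0.0163]
orientation: [-180.0, -0.2, 174.8]
force: [-6.3, 1.5, 2.6]
opening: 0.0867
```

```bash
python3 -c "
from h import *
im,c,o=snap('side','s32');print(o['tool_pos'],o['orientation'],o['clock'],o['force'])
cv2.imwrite('pics/d.png',cv2.resize(im[200:345,260:430],None,fx=4.5,fy=4,interpolation=3))"
```

```text
[ 0.55798935 -0.03519929 -0.01632628] [-179.9550423    -0.20341345  174.76842993] 45.5667 [-6.31076042  1.4548977   2.60504431]
```

View pics/d.png

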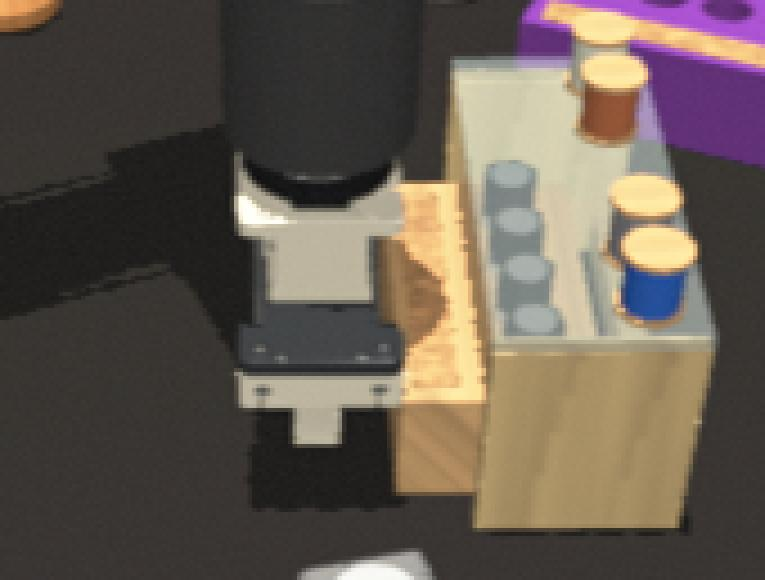

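jog_arm([
  [3,-0.3,0,0],
  [3,-0.3,0,0],
  [3,-0.3,0,0],
  [3,-0.3,0,0],
  [2,-0.2,0,0],
  [2,-0.2,0,0],
  [1,-0.1,0,0],
  [0.5,0,0,0],
  [0,0,0,0],
  [0,0,0,0],
])

```text
clock: 46.45
tool_pos: [0.5775, -0.0365, -0.0159]
orientation: [180.0, 0.0, 174.8]
force: [-3.2, 0.3, -2.1]
opening: 0.087
```

```bash
python3 -c "
from h import *
o=get_obs();print(o['tool_pos'],o['force'])"
```

```text
[ 0.57753701 -0.03650851 -0.01589944] [-3.18790139  0.30924255 -2.07287323]
```

jog_arm([
  [0.5,0,0,0],
  [0.5,-0.1,0,0],
  [0.5,0,0,0],
  [0.5,-0.1,0,0],
  [0,0,0,0],
  [0,0,0,0],
  [0,0,0,0],
  [0,0,0,0],
  [0,0,0,0],
  [0,0,0,0],
])

```text
clock: 47.28
tool_pos: [0.5796, -0.0366, -0.0158]
orientation: [180.0, 0.0, 174.8]
force: [-2.3, 0.6, -1.0]
opening: 0.0874
```

jog_arm([
  [0.5,0,0,0],
  [0.5,-0.1,0,0],
  [0.5,0,0,0],
  [0.5,-0.1,0,0],
  [0,0,0,0],
  [0,0,0,0],
  [0,0,0,0],
  [0,0,0,0],
  [0,0,0,0],
  [0,0,0,0],
])

```text
clock: 48.12
tool_pos: [0.5804, -0.0368, -0.016]
orientation: [-180.0, -0.1, 174.8]
force: [-7.7, 3.2, 1.2]
opening: 0.0868
```

jog_arm([
  [0.5,0,0,0],
  [0.5,0,0,0],
  [0.5,0,0,0],
  [0,0,0,0],
  [0,0,0,0],
  [0,0,0,0],
  [0,0,0,0],
  [0,0,0,0],
  [0,0,0,0],
  [0,0,0,0],
])

```text
clock: 48.95
tool_pos: [0.5803, -0.0369, -0.0163]
orientation: [-180.0, -0.2, 174.8]
force: [-12.4, 3.3, 3.6]
opening: 0.0869
```

```bash
python3 -c "
from h import *
im,c,o=snap('side','s33');print(o['tool_pos'],o['orientation'],o['clock'],o['force'])
cv2.imwrite('pics/d.png',cv2.resize(im[200:345,300:430],None,fx=6,fy=4,interpolation=3))"
```

```text
[ 0.58030273 -0.03690824 -0.01626122] [-179.96492252   -0.24549886  174.78334205] 48.95 [-12.40488639   3.26324699   3.61074413]
```

View pics/d.png

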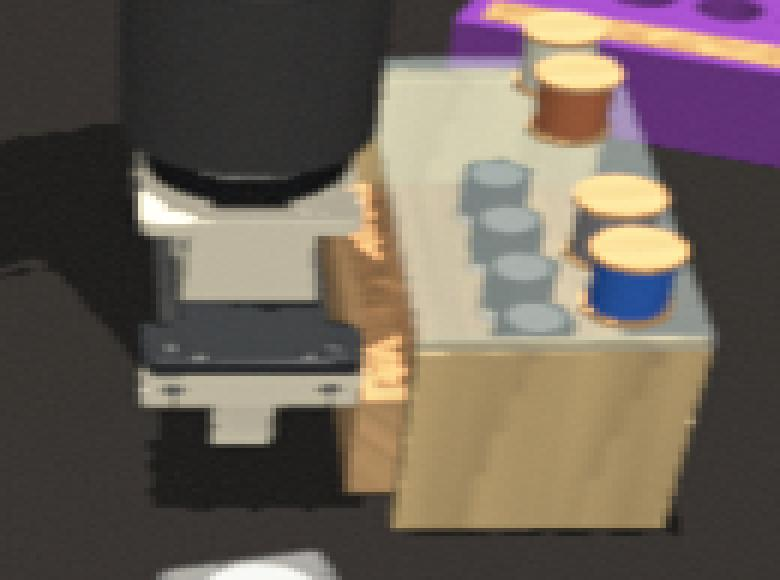

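jog_arm([
  [-2,0.2,0,0],
  [-5,0.5,0,0],
  [-10,0.9,0,0],
  [-20,1.8,0,0],
  [-25,2.3,10,0],
  [-25,2.3,30,0],
  [-25,2.3,40,0],
  [-20,20,40,0],
  [-10,35,40,0],
  [0,30,10,0],
])

```text
clock: 49.83
tool_pos: [0.45, 0.048, 0.1395]
orientation: [179.8, 0.5, 174.8]
force: [1.3, 1.4, 0.3]
opening: 0.0869
```

```bash
python3 -c "
from h import *
im,c,o=snap('side','s34');print(o['tool_pos'],o['clock'])
cv2.imwrite('pics/d.png',cv2.resize(im[200:345,300:430],None,fx=6,fy=4,interpolation=3))
im,t,o=snap('top','t34');cv2.imwrite('pics/e.png',cv2.resize(im[160:240,310:425],None,fx=7,fy=7,interpolation=3))"
```

```text
[0.44996088 0.04798582 0.13953607] 49.8333
```

View pics/d.png

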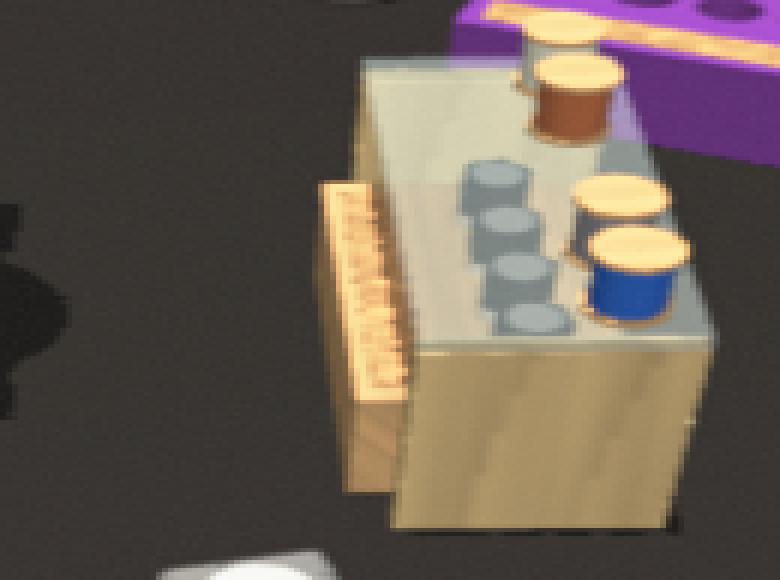

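View pics/e.png

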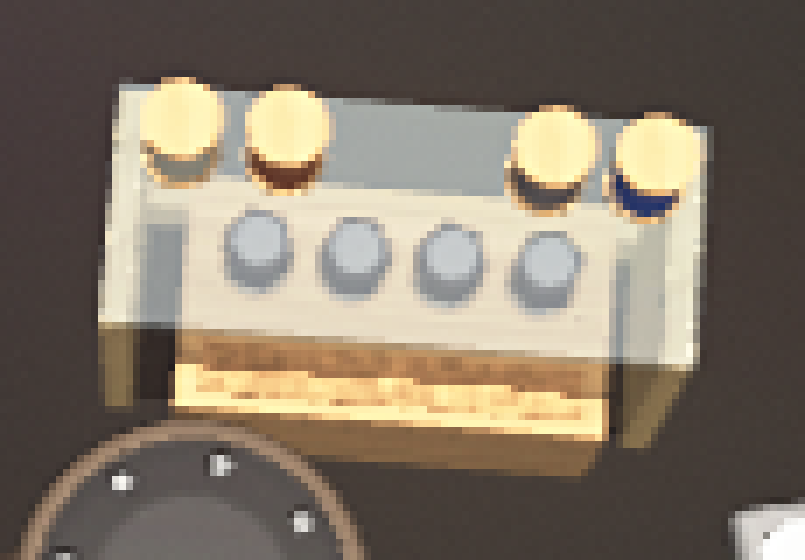

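Run:
```python
from h import *
t=cam(snapshot('top'));s=cam(snapshot('side'))
F=[onz(t,310+x/7,160+y/7,.076) for x,y in[(172,408),(605,440)]]
b=F[0]-F[1];print(F,np.degrees(np.arctan2(-b[0],b[1])),np.linalg.norm(b))
c=[onz(t,310+x/7,160+y/7,.108) for x,y in[(260,238),(355,245),(449,252),(549,259)]];b=c[0]-c[3];print('caps',np.degrees(np.arctan2(-b[0],b[1])),np.linalg.norm(b),np.mean(c,0))
feet=[onz(t,310+x/7,160+y/7,0) for x,y in[(104,408),(630,447)]];
deck=[onz(t,310+x/7,160+y/7,.148) for x,y in[(98,322),(693,370)]];b=deck[0]-deck[1];print('deck',deck,np.degrees(np.arctan2(-b[0],b[1])))
n=np.array([.9957,-.0924]);
m=np.mean(F,0)[:2];print('overhang vs deck',(np.mean(deck,0)[:2]-m)@n,'caps row to deck front',(np.mean(c,0)[:2]-np.mean(deck,0)[:2])@n)
# side foot
a=onz(s,300+345/6,200+490/4,0);p=onz(s,300+392/6,200+527/4,0);print('side overhang foot',(p-a)[:2]@n)
```

```text
[array([0.6273401 , 0.04964909, 0.076     ]), array([ 0.61177479, -0.13063555,  0.076     ])] -4.93453252783049 0.18095532300317854
caps -4.956797949025853 0.11930622442382385 [ 0.68622092 -0.04615299  0.108     ]
deck [array([0.6454597 , 0.07945108, 0.148     ]), array([ 0.62317393, -0.15737632,  0.148     ])] -5.375777349367375
overhang vs deck 0.014554472120487778 caps row to deck front 0.052345303892673854
side overhang foot 0.015388714179284321
```

```bash
python3 -c "
from plant import *
print(close_job())"
```

```text
the job is handed in; nothing more can be done
None
```

The needle stand is in the shelf with all four tubes in their holes, and the job was handed in at about 50 s. One contact on the way may count as a failure (below).

**What I did**
- The gripper can only point straight down, so I pinched the loose tube by its cap and turned it upright against the front edge of the shelf's deck. I then stood it on the bench and let go.
- I took it again from above by its cap and lowered it into the empty hole with almost no force.
- I pushed the stand sideways, then forward. The last 30 mm or so was done with the low front of the gripper body, because the fingers alone cannot reach that far in without the body hitting the deck.
- I stopped when the batten pushed back with about 12 N.

**Last checks, from the camera images**
- **Depth:** the stand sticks out 14.6 mm (top view) or 15.4 mm (side view) in front of the shelf, against 15 mm when fully home. The cap row's distance from the deck edge came out 2 mm larger than nominal, which is about the calibration error.
- **Squareness:** it is about 0.4° (0.007 rad) off square.
- **Tubes:** all four caps look upright and level.
- **Rest of the bench:** in the last views the bystanders in sight look undisturbed, and the arm is clear of everything.

**What did not go cleanly**
- **Possible failure:** on the first try at gripping the standing tube, the gripper body came down on the shelf deck. The wrist read about 46 N up and 30 N sideways for a moment. If that counts as the body pressing with over 40 N, the run may have failed there; no verdict is reported.
- **Extra re-grip:** that grip left the tube tilted a few degrees, so I stood it on the bench again and re-gripped it before inserting it.
- **Offset in the tool reading:** the reported tool point lies about 19 mm beyond the real fingertips. The cameras showed it, and bringing the tool point below bench height without contact confirmed it; I corrected for it throughout.

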